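# Torque the perch bracket's wing nut with a click wrench

### The arm

A 6-joint arm with a two-finger parallel gripper is mounted at the origin on the work surface. World frame = base frame: x ahead of the robot, y to its left, z up, the work surface at z = 0. Lengths are in m, angles in degrees, forces in N, time in s.
With the tool pointing down it reaches from about 0.35 to 0.875 m from the base axis. Payload 4.2 kg.
Tool frame: the origin (TCP) lies midway between the tips of the shut fingers; the grasp point (between the pads) lies 19 mm behind it (r.grasp_offset is the distance from the TCP to the grasp point, in m); z points along the fingers, y is the direction in which the jaws open and shut (so a half turn about z gives the same grasp; the last joint's range is limited). The gripper opens to 87 mm and grips with 3 to 60 N. Pads are 19 mm wide; open, the fingers measure 117 mm over their backs; the gripper's body (75 mm by 190 mm) begins 51 mm behind the grasp point.
Start: joints at [-56.746, 22.042, 0.453, 0, -68.411, -14.817], TCP at [0.198, -0.593, 0.223] pointing down, gripper open.
Joint ranges: [-179.83, 179.83], [-69.29, 118.12], [-61.27, 80.66], [-181.25, 117.63], [-171.15, -9.14], [-177.46, 177.46]. Speed limits (degrees/s): [159.86, 159.86, 180, 180, 180, 180].

### API

Orientations are given as a 3x3 rotation matrix whose columns are the frame's x, y, z axes.
In Python, from station import r gives the robot as it stands.
- The arm moves only by the shell command python3 -m crank 'ROWS'. ROWS is JSON, a list of rows, each a list of 3 entries, a list of its own where there are three numbers: the closure, from -1 (fully open) to 1 (shut), so that 0 is half open, then the shift along the tool's x, y, z as a fraction of full scale, then the turn, a rotation vector about the tool's x, y, z as a fraction of full scale. In form: [[fingers, [dx, dy, dz], [wx, wy, wz]], ...]. A call has 1 to 8 rows; each row shifts and turns the commanded pose from where the row before left it, along the tool's axes as they then stand; what a row does not reach is not made up. Full scale, the value 1, is 100 mm for a shift and 45 degrees for a turn. A row lasts 1/10 s, in which the tool goes at most 50 mm and 8.59 degrees, less where a joint would pass 70% of its speed; a pose out of reach is approached as far as the arm can. A call with a number of a shift or a turn outside -1 to 1 is refused whole. A call with a gripper value outside its range is refused whole. The fingers move at their own pace and stop on an object; the grip force is fixed at half the most. Time passes only in rows, so rows that do not move let the fingers close. It gives the time, the measured TCP pose, the force and the opening at its end, in the units of the state.
- r.sense(): the state, without advancing time (a new reading comes with each control period).
- r.capture(name): name is "scene" or "side" or "wrist"; returns a dict with "img" (480x640x3 uint8, blue, green, red), "fx", "fy", "cx", "cy" (pixels), "dist" ([k1, k2, p1, p2, k3] as OpenCV has them; the pictures are not rectified), "R" (3x3) and "t" (3): a world point X has camera coordinates R X + t. Camera axes: x right, y down, z forward; pixel columns grow to the right and rows downward; lengths in m; the calibration is good to about 2 mm. A picture is of the moment at which its call begins. There is no depth.
- r.finish_job(): hands the job in, once; it reports no verdict.
The state is a dict: "time_s": time; "joints": joint angles; "joint_velocities": joint speeds; "effort": joint torques, N m; "tcp_pos": TCP position; "ee_rot": TCP orientation; "wrist_force": force on the tool from outside, world axes, zero at the start; "moment": the same for the moment, N m; "gripper_width": opening from 0.0 (shut) to 1.0 (fully open).
Only numpy, scipy, OpenCV 4.12 (cv2) and the standard library are available. Lean on these libraries where they do the work, as an engineer would, in place of code of your own. Each camera call takes 0.05 s, during which the arm holds its last target.

### The job

Finish fixing the bird perch to the bamboo shelf: take the click wrench from its tray, set its slotted socket fully down over the bracket's wing nut, and tighten clockwise (seen from above) until the wrench breaks over with a click, then stop turning at once. Without loosening the nut again, lift the wrench off and lay it back in its tray as you found it; turn the nut only with the wrench, and leave the other things on the shelf where they stand.

Things in the scene. Friction and masses are not known exactly. Their poses are not given: they have to be found in the camera images.
- wrench: Click wrench, black grip, steel parts, 223 mm long, 0.3 kg, lying level in its tray. Origin: mid-grip on its centre line; +x to the head, +z up. Grip: flat-sided bar, x -48 to 48 mm, 24 wide (y), 22 high (z); pinch across y near the origin. Round end cap to x = -72, 16 mm tube ahead. Centre of mass 38 mm ahead of the origin, drive axis (upright) at x = 125 mm.
- pivot (a point): Drive axis in the wrench's round head, at wrench x = 125 mm on its centre line. A preset spring holds the spindle and socket in line up to about 1.1 N m clockwise (a square pull of 8.8 N at mid-grip if the hand does not twist too); then it breaks over: the grip runs on, the socket stays, the torque falls at once, by 40 percent in 0.1 rad, and on; hard stop at 0.22; over 0.20 is too far. Eased off, it snaps back. No ratchet.
- socket (a point): Centre of the mouth (open underside) of the round aluminium socket, 52 mm across, under the wrench's head: on the drive axis, 34 mm below the wrench's centre line. In the mouth is one slot, 12 mm deep, 43 mm long, 8.5 mm wide, running along this point's x axis, which follows the spindle: in line with the wrench's x while it is not broken over.
- tray: Shallow light grey plastic tool tray, 280 x 96 mm, fixed on the shelf. Origin: centre of its underside; +x to the end where the wrench's head lies, z up. Floor 4 mm thick, rim 10 mm high. The wrench put away lies level, its centre line 38 mm above the tray's underside, its origin at tray x = -35 mm, y = 0.
- saddle (a point): Middle of the seat of the tray's saddle block, at tray x = -77 mm, 27 mm above the tray's underside. The rear of the grip rests on it, between two cheeks 36 mm apart that rise 11 mm above it; the block is 16 mm long.
- pocket (a point): Point on the tray's floor, at tray x = +90 mm, y = 0, in the middle of a round dark pad 66 mm across: the centre of the socket's mouth stands here when the wrench is put away.
- bracket: Grey plastic clamp-on perch bracket, fixed to the shelf's front edge; its round wooden perch, 18 mm thick, reaches towards the robot below the shelf's top. Top plate 84 x 56 mm; all but nut and bolt is lower than 18 mm above the shelf's top. Origin: on the shelf's top, under the nut; z up, -x out along the perch, y along the shelf's edge.
- nut (a point): Steel wing nut on the bracket's upright bolt: point midway between its ears, level with their tops, 38 mm above the shelf's top. x runs along the ears (same half a turn round), z up. Ears: 40 mm across, 5.5 thick, tops rounded, 14 above the hub. Fully seated, the socket's mouth is 12 mm below this point, the wrench's centre line 22 above it.
- bolt (a point): The bolt under the wing nut, at the top of the nut's washer, 15 mm above the shelf's top; does not turn. The nut is finger-tight: it starts to turn clockwise at 0.75 to 0.95 N m and slowly gets stiffer. The turn left until the click varies, about 0.3 to 0.8 rad, after up to 0.25 rad of play between ears and slot. The nut stays where it is left; turned back it is loosened.
- canister: Aluminium canister with a screw lid, 78 mm across, 112 mm high, standing on the shelf. Origin: centre of its underside. Bystander.
- toggle_block: Walnut toggle block 30 x 70 x 26 mm with a short peg on top (38 mm high in all), on the shelf. Origin: centre of its underside. Bystander.
- cone: Orange acrylic cone, 52 mm across, 64 mm high, on the shelf. Origin: centre of its underside. Bystander.

How it is judged:
By the outcome, as a careful person would: the job done as asked, in the order asked, and still so for the second after the job is handed in, with the robot touching nothing.
It also fails if it takes over 64 s, if anything falls off the work surface, if the arm or the gripper's body presses on something with over 40 N, if the wrist force passes 120 N, or if a joint passes its speed limit or range.

## Working session

There is one attempt and no reset: what is moved stays moved. The work goes in short steps, Python scripts to look and compute and a shell command to move; the robot and the scene stay as the last step left them, time stands still between calls to the robot, and variables do not carry over. Pictures are saved under pics/ and viewed, and the job is handed in when it is done.

```bash
ls; mkdir -p pics
python3 - <<'E'
from station import r
import cv2,json
s=r.sense(); print({k:(v.tolist() if hasattr(v,'tolist') else v) for k,v in s.items()}, r.grasp_offset)
for n in("scene","side","wrist"):
    c=r.capture(n); cv2.imwrite(f"pics/{n}0.png",c["img"]); print(n,c["fx"],c["R"],c["t"],c["dist"])
E
```

```text
pics
{'time_s': 0.0, 'joints': [-56.74361860289678, 22.0913572586359, 0.3799321363092148, -0.028126393889790487, -68.41216330302511, -14.816454603206498], 'joint_velocities': [-0.0037389593188079176, 0.029199856404586347, 0.04678835414218088, -0.018761252778472473, 0.02165053233797153, 0.012457962103801718], 'effort': [-0.0007249120608321391, -39.066184759140015, 18.740476369857788, 4.220066517591476, 0.010901146160904318, -0.00020797935576410964], 'tcp_pos': [0.1975145790020932, -0.5923318956015352, 0.2214566128144338], 'ee_rot': [[-0.9487130460856953, -0.3161374927795101, -0.0008011528484825824], [-0.31613848853253734, 0.9487108289591546, 0.0020540408945574798], [0.00011070304453493547, 0.002201970644463072, -0.9999975695321048]], 'wrist_force': [-0.5302779849617129, 0.46507776334737466, 0.38477782766722823], 'moment': [0.0065044519510255765, -0.02593234182122244, -0.006748065485723281], 'gripper_width': 1.000273757865691} 0.0187
scene 550.3545953243913 [[-0.73807818  0.67471414  0.00119378]
 [ 0.54563593  0.59791682 -0.58717707]
 [-0.39689045 -0.43273121 -0.80945764]] [ 0.56523042 -0.26761456  1.33936774] [-0.096066  0.        0.        0.        0.      ]
side 443.2748726582862 [[-0.84824136 -0.5294173  -0.01428043]
 [-0.39072278  0.64377007 -0.65794818]
 [ 0.35752246 -0.55251917 -0.75292779]] [0.53730281 0.41917324 0.67340664] [0.01238077 0.         0.         0.         0.        ]
wrist 401.95817228852485 [[-0.31653     0.94857945  0.00240592]
 [ 0.91197443  0.30361556  0.27589895]
 [ 0.2609816   0.08952443 -0.96118364]] [ 0.62276292 -0.03339095  0.38971523] [-0.04236749  0.          0.          0.          0.        ]
```

View pics/scene0.png

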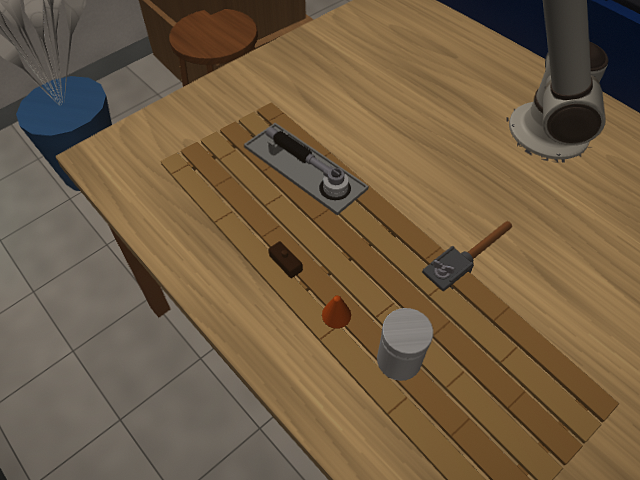

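View pics/side0.png

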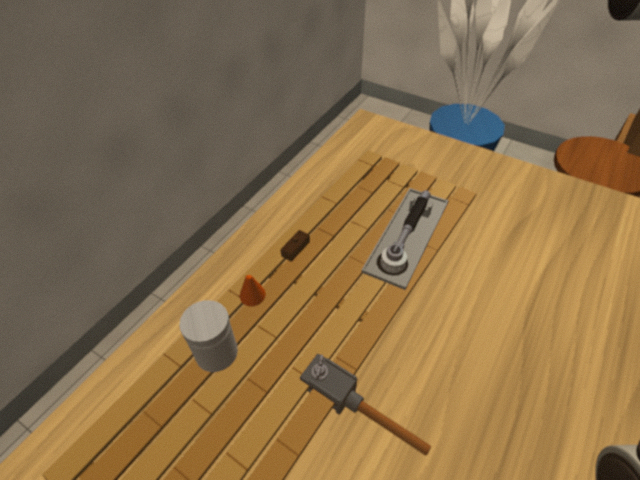

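View pics/wrist0.png

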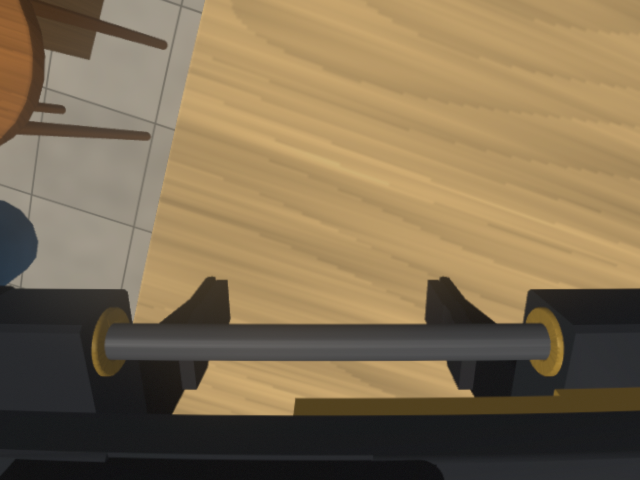

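The scene view shows the tray at about (305,168) and the bracket nut at about (441,268). The side view has them at about (408,238) and (320,370). I'll enlarge crops to pick precise points.

```bash
cat > h.py <<'E'
import numpy as np, cv2, pickle
from station import r
def cap(n,tag):
    c=r.capture(n); c=dict(c); pickle.dump(c,open(f"pics/{tag}.pkl","wb")); cv2.imwrite(f"pics/{tag}.png",c["img"]); return c
def load(tag): return pickle.load(open(f"pics/{tag}.pkl","rb"))
def crop(c,name,x0,y0,x1,y1,k):
    im=cv2.resize(c["img"][y0:y1,x0:x1],None,fx=k,fy=k,interpolation=cv2.INTER_CUBIC)
    im=np.clip(im.astype(float)*1.5,0,255).astype(np.uint8)
    for x in range((x0+9)//10*10,x1,10):
        cv2.line(im,(int((x-x0+.5)*k),0),(int((x-x0+.5)*k),6 if x%50 else 14),(0,255,255),1)
        if x%20==0: cv2.putText(im,str(x),(int((x-x0)*k)-8,24),0,.35,(0,255,255),1)
    for y in range((y0+9)//10*10,y1,10):
        cv2.line(im,(0,int((y-y0+.5)*k)),(6,int((y-y0+.5)*k)),(0,255,255),1)
        if y%20==0: cv2.putText(im,str(y),(8,int((y-y0)*k)+4),0,.35,(0,255,255),1)
    cv2.imwrite(f"pics/{name}.png",im)
def ray(c,p):
    K=np.array([[c["fx"],0,c["cx"]],[0,c["fy"],c["cy"]],[0,0,1]])
    u=cv2.undistortPoints(np.array([[p]],float),K,np.array(c["dist"],float))[0,0]
    R=np.array(c["R"]);t=np.array(c["t"]); d=R.T@np.array([u[0],u[1],1]); return -R.T@t,d/np.linalg.norm(d)
def plane(c,p,z):
    o,d=ray(c,p); return o+d*(z-o[2])/d[2]
def tri(obs):
    A=np.zeros((3,3));b=np.zeros(3)
    for c,p in obs:
        o,d=ray(c,p);P=np.eye(3)-np.outer(d,d);A+=P;b+=P@o
    x=np.linalg.solve(A,b)
    e=[np.linalg.norm((np.eye(3)-np.outer(d,d))@(x-o)) for o,d in [ray(c,p) for c,p in obs]]
    return x,e
def proj(c,X):
    K=np.array([[c["fx"],0,c["cx"]],[0,c["fy"],c["cy"]],[0,0,1]])
    return cv2.projectPoints(np.array(X,float).reshape(-1,3),cv2.Rodrigues(np.array(c["R"]))[0],np.array(c["t"],float),K,np.array(c["dist"],float))[0].reshape(-1,2)
E
python3 - <<'E'
from h import *
c=cap("scene","s1"); crop(c,"s1_tray",235,95,375,225,5); crop(c,"s1_br",415,210,520,300,7)
c=cap("side","d1"); crop(c,"d1_tray",355,180,455,295,5); crop(c,"d1_br",290,340,440,460,5)
E
```

```text
(no output)
```

View pics/s1_tray.png

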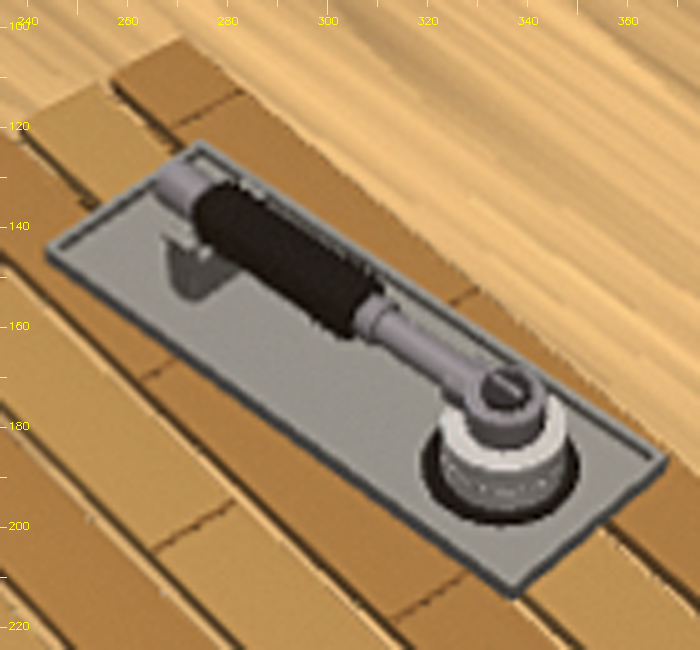

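View pics/s1_br.png

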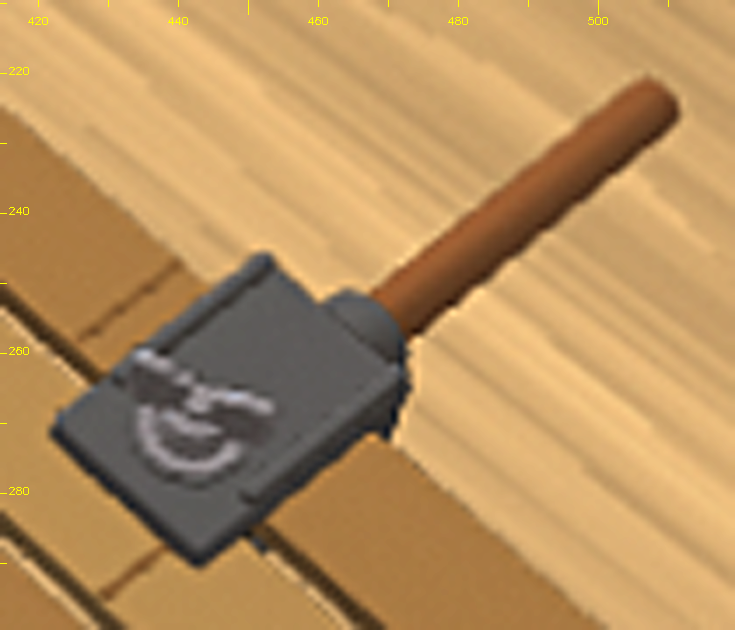

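View pics/d1_tray.png

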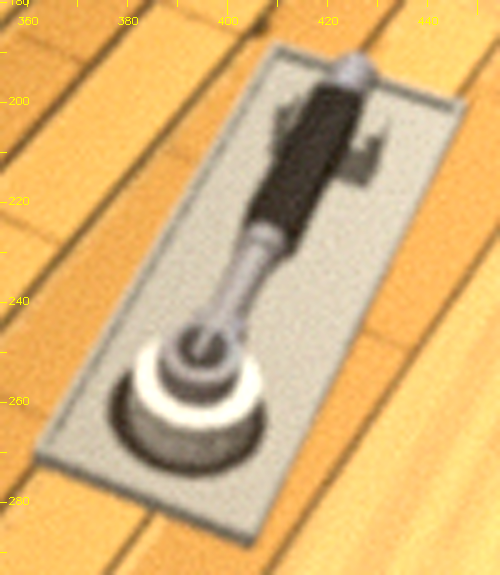

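View pics/d1_br.png

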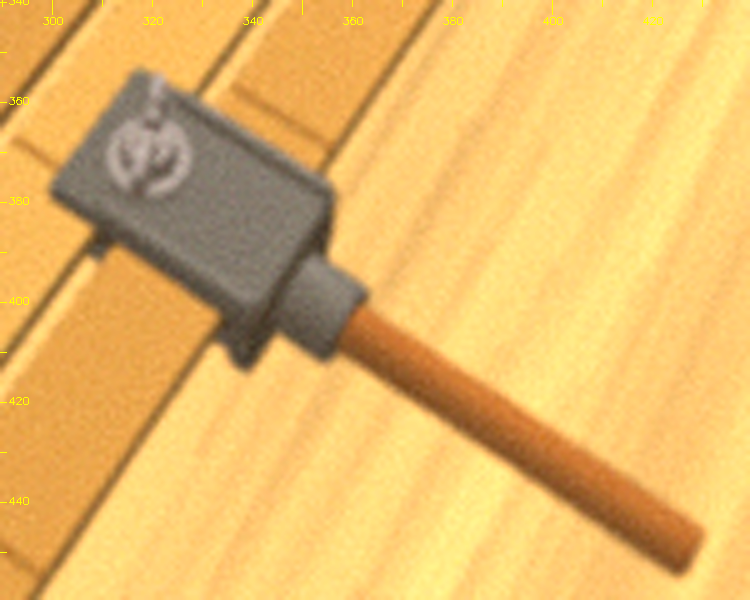

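Run:
```python
from h import *
s=load("s1");d=load("d1")
S=lambda x,y:(s,(235+x/5-.5,95+y/5-.5)); D=lambda x,y:(d,(355+x/5-.5,180+y/5-.5))
P={}
for n,a,b in [("A",(198,142),(465,103)),("B",(668,460),(252,547)),("C",(513,597),(36,458)),("D",(47,250),(275,43)),
  ("headtop",(506,389),(203,347)),("cap",(172,184),(358,68)),("sockettop",(503,425),(198,375))]:
    P[n],e=tri([S(*a),D(*b)]); print(n,P[n].round(4),np.round(e,4))
c=(P["A"]+P["B"]+P["C"]+P["D"])/4; x=P["B"]+P["C"]-P["A"]-P["D"]; print(c,np.degrees(np.arctan2(x[1],x[0])),np.linalg.norm(x)/2, np.linalg.norm(P["A"]+P["B"]-P["C"]-P["D"])/2)
S=lambda x,y:(s,(415+x/7-.5,210+y/7-.5)); D=lambda x,y:(d,(290+x/5-.5,340+y/5-.5))
for n,a,b in [("nutmid",(202,395),(151,123)),("plate1",(265,258),(332,187)),("plate2",(405,372),(250,310)),("plate3",(200,562),(50,187)),("plate4",(53,430),(140,70)),("earA",(145,357),(157,85)),("earB",(265,405),(145,185)),("perchtip",(665,100),(690,560))]:
    P[n],e=tri([S(*a),D(*b)]); print(n,P[n].round(4),np.round(e,4))
```

```text
A [ 0.5356 -0.4094  0.0712] [0.0007 0.0007]
B [ 0.5139 -0.1299  0.0688] [0.0007 0.0007]
C [ 0.6086 -0.1243  0.0661] [0.0012 0.0012]
D [ 0.6286 -0.4014  0.0713] [0.0013 0.0013]
headtop [ 0.5637 -0.1769  0.1119] [0.0004 0.0004]
cap [ 0.5791 -0.372   0.1004] [0.0021 0.0021]
sockettop [ 0.5644 -0.1778  0.0916] [0.0014 0.0014]
[ 0.57166615 -0.26624362  0.06934869] 94.27960310543112 0.2791240360458658 0.09414381230918656
nutmid [0.5657 0.1079 0.0962] [0.0023 0.0023]
plate1 [0.5067 0.0861 0.0764] [0.0011 0.0011]
plate2 [0.5088 0.1365 0.0776] [0.0003 0.0003]
plate3 [0.5897 0.1343 0.0704] [0.0014 0.0014]
plate4 [0.5868 0.0811 0.0695] [0.0014 0.0014]
earA [0.5704 0.0937 0.0992] [0.0002 0.0002]
earB [0.5561 0.1237 0.0948] [0.0007 0.0007]
perchtip [0.357  0.1218 0.0483] [0. 0.]
```

```bash
cat >> h.py <<'E'
def rows(p,yaw,s=None):
    """fractions from measured pose to world pos p, tool-x yaw deg (tool down): total shift in current tool axes, turn about tool z"""
    s=s or r.sense(); R=np.array(s["ee_rot"]); d=R.T@(np.array(p)-np.array(s["tcp_pos"]))
    y=np.radians(yaw); T=np.array([[np.cos(y),np.sin(y),0],[np.sin(y),-np.cos(y),0],[0,0,-1]])
    w=cv2.Rodrigues(R.T@T)[0].ravel()
    print("pos",np.round(s["tcp_pos"],4),"shift/100mm",np.round(d/0.1,3),"turn/45",np.round(np.degrees(w)/45,4)); return d,w
E
python3 - <<'E'
from h import *
s=load("s1");d=load("d1");c=r.capture("wrist");q=r.sense()
R=np.array(q["ee_rot"]);o=-np.array(c["R"]).T@np.array(c["t"]);print("cam in tool",R.T@(o-q["tcp_pos"]),"axis z",R.T@np.array(c["R"])[2], c["cx"],c["cy"])
for n,a,b in [("can top",(407,331),(206,322)),("conetip",(336,295),(250,275)),("peg",(286,245),(297,238))]: print(n,*tri([(s,a),(d,b)]))
for p in [(336,318),(402,368),(285,262)]: print(plane(s,p,.06))
rows([0.50,-0.30,0.30],-85.7)
E
```

```text
cam in tool [ 0.07530443  0.00109319 -0.1606011 ] axis z [-2.75970231e-01  7.71110800e-04  9.61165874e-01] 327.1650215754325 236.2365403380245
can top [0.74309215 0.16936181 0.16608836] [np.float64(0.00117012994315499), np.float64(0.0011701299431549845)]
conetip [0.76354342 0.03489242 0.12706101] [np.float64(0.0005006250797887121), np.float64(0.0005006250797886703)]
peg [ 0.75168567 -0.10701525  0.10676053] [np.float64(0.002969303373253406), np.float64(0.00296930337325338)]
[0.76793906 0.04229174 0.06      ]
[0.75104752 0.18518193 0.06      ]
[ 0.75780845 -0.10849466  0.06      ]
pos [ 0.1976 -0.5927  0.2222] shift/100mm [-3.794  1.821 -0.777] turn/45 [ 9.0000e-04  6.0000e-04 -1.6859e+00]
```

Run:
```python
from h import *
rows([0.62,-0.225,0.25],-161.6)
```

```text
pos [ 0.1976 -0.5927  0.2222] shift/100mm [-5.17   2.153 -0.277] turn/45 [ 0.001  -0.0001  0.0008]
```

```bash
python3 -m crank '[[-1,[-0.4,0.17,-0.04],[0,0,0]],[-1,[-0.4,0.17,-0.04],[0,0,0]],[-1,[-0.4,0.17,-0.04],[0,0,0]],[-1,[-0.4,0.17,-0.04],[0,0,0]],[-1,[-0.4,0.17,-0.04],[0,0,0]],[-1,[-0.4,0.17,-0.04],[0,0,0]],[-1,[-0.4,0.17,-0.04],[0,0,0]],[-1,[-0.4,0.17,0],[0,0,0]]]'; python3 -m crank '[[-1,[-0.4,0.17,0],[0,0,0]],[-1,[-0.4,0.17,0],[0,0,0]],[-1,[-0.4,0.17,0],[0,0,0]],[-1,[-0.4,0.16,0],[0,0,0]],[-1,[-0.37,0.12,0],[0,0,0]],[-1,[0,0,0],[0,0,0]],[-1,[0,0,0],[0,0,0]]]'
python3 - <<'E'
from h import *
c=cap("wrist","w_tray"); q=r.sense(); pickle.dump(q,open("pics/q_tray.pkl","wb")); print(q["tcp_pos"],q["time_s"])
E
```

```text
time_s: 1.1
tcp_pos: [0.4596, -0.3614, 0.2514]
ee_rot: [[-0.949, -0.316, 0.001], [-0.316, 0.949, -0.001], [-0.001, -0.001, -1.0]]
wrist_force: [1.5, 0.6, 0.2]
gripper_width: 1.0
time_s: 1.8
tcp_pos: [0.6204, -0.2246, 0.2497]
ee_rot: [[-0.948, -0.318, -0.001], [-0.318, 0.948, 0.0], [0.001, 0.001, -1.0]]
wrist_force: [0.2, -0.1, -0.3]
gripper_width: 0.998
[ 0.61980015 -0.22539629  0.25016504] 1.85
```

View pics/w_tray.png

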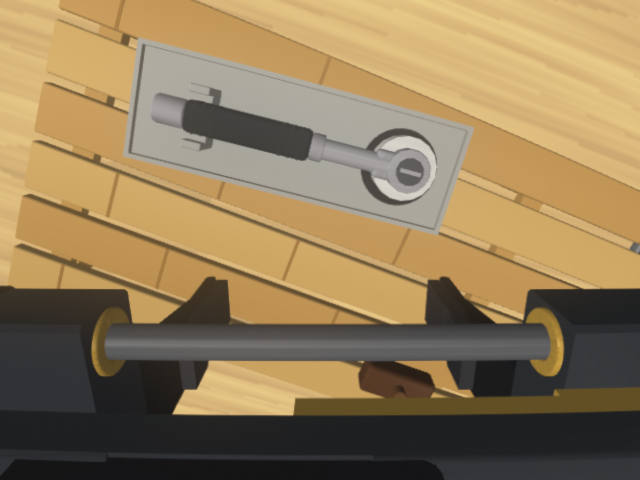

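The wrist view shows the wrench in its tray: head top at about (411,171), end cap at (165,108). Next I'll take the same view over the nut.

```bash
python3 -m crank '[[-1,[-0.14,0.42,0],[0,0,0]],[-1,[-0.14,0.42,0],[0,0,0]],[-1,[-0.14,0.42,0],[0,0,0]],[-1,[-0.14,0.42,0],[0,0,0]],[-1,[-0.14,0.42,0.05],[0,0,0]],[-1,[-0.14,0.42,0.05],[0,0,0]],[-1,[-0.14,0.42,0.05],[0,0,0]],[-1,[-0.03,0.42,0.05],[0,0,0]]]'; python3 -m crank '[[-1,[0,0,0],[0,0,0]],[-1,[0,0,0],[0,0,0]]]'
python3 - <<'E'
from h import *
c=cap("wrist","w_nut"); q=r.sense(); pickle.dump(q,open("pics/q_nut.pkl","wb")); print(q["tcp_pos"],q["time_s"])
o=load("w_tray"); crop(o,"w_tray_c",110,30,490,240,2)
E
```

```text
time_s: 2.65
tcp_pos: [0.6097, 0.1257, 0.2307]
ee_rot: [[-0.949, -0.315, 0.001], [-0.315, 0.949, 0.0], [-0.001, -0.0, -1.0]]
wrist_force: [0.2, -0.2, -1.5]
gripper_width: 1.0
time_s: 2.85
tcp_pos: [0.6092, 0.1248, 0.2309]
ee_rot: [[-0.948, -0.317, 0.0], [-0.317, 0.948, -0.0], [-0.0, -0.0, -1.0]]
wrist_force: [0.1, 0.3, -0.4]
gripper_width: 0.998
[0.60955179 0.124065   0.23113054] 2.9
```

View pics/w_nut.png

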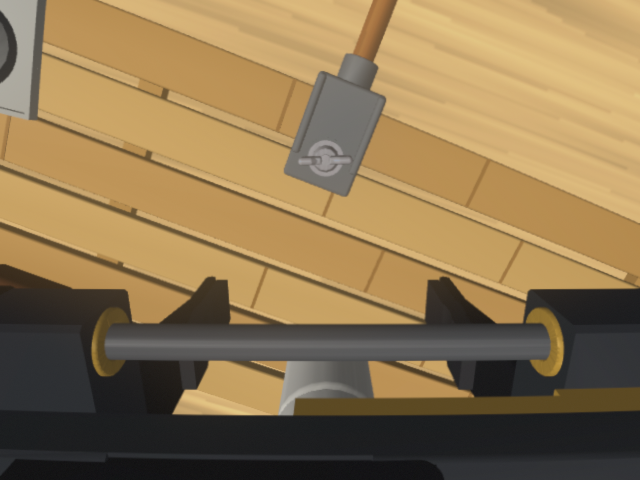

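View pics/w_tray_c.png

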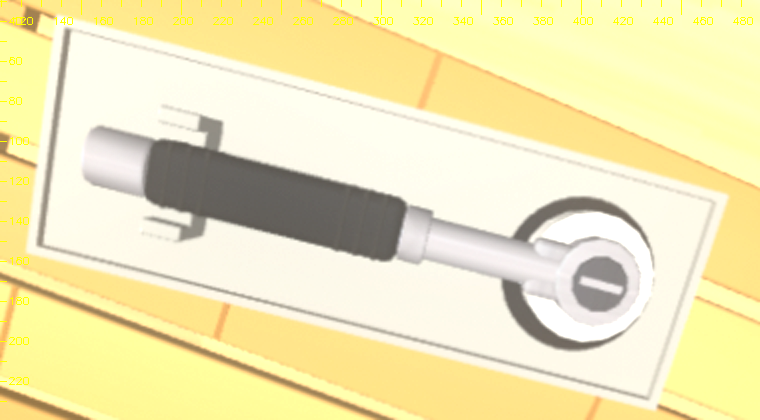

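Run:
```python
from h import *
c=load("w_nut"); crop(c,"w_nut_c",280,60,390,200,6)
o=load("w_tray"); im=o["img"][30:240,110:490]; crop2=o.copy()
g=cv2.cvtColor(o["img"],cv2.COLOR_BGR2GRAY); m=np.zeros_like(g); m[80:170,170:325]=(g[80:170,170:325]<85)*255
m=cv2.morphologyEx(m,cv2.MORPH_OPEN,np.ones((9,9)))
k=max(cv2.findContours(m,0,2)[0],key=cv2.contourArea); rr=cv2.minAreaRect(k); print(rr,cv2.boxPoints(rr))
crop3=o; x=cv2.resize(o["img"][120:225,340:480],None,fx=5,fy=5,interpolation=cv2.INTER_CUBIC); cv2.imwrite("pics/w_head.png",x)
```

```text
((246.19671630859375, 129.1639404296875), (130.6669464111328, 34.24137878417969), 13.240520477294922) [[178.67868 130.86557]
 [186.5213   97.53443]
 [313.71475 127.46231]
 [305.87213 160.79346]]
```

View pics/w_nut_c.png

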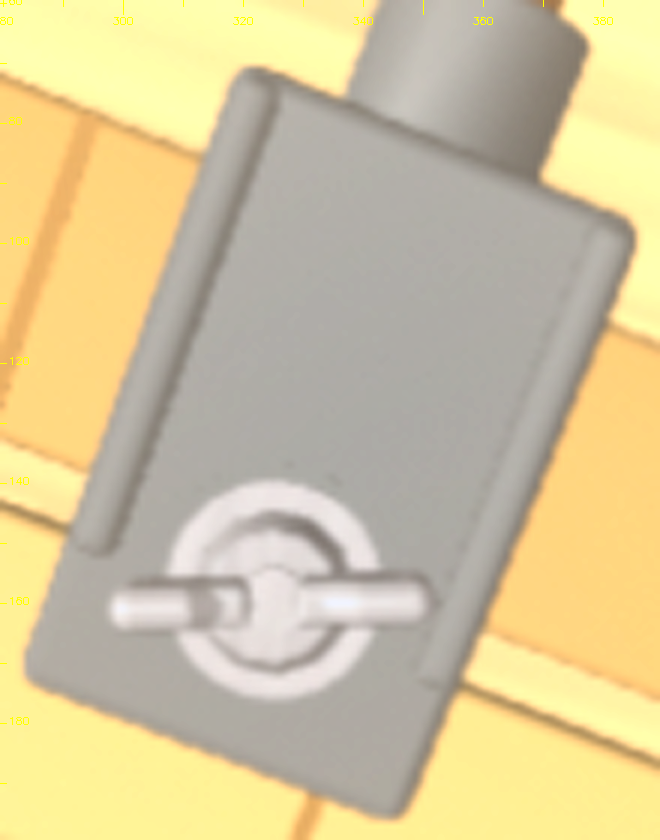

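View pics/w_head.png

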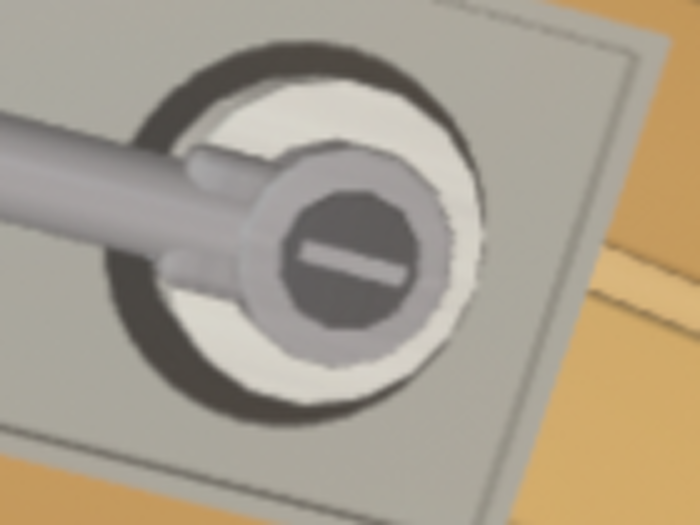

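Run:
```python
from h import *
s=load("s1");d=load("d1");wt=load("w_tray");wn=load("w_nut")
S=lambda x,y:(s,(235+x/5-.5,95+y/5-.5)); D=lambda x,y:(d,(355+x/5-.5,180+y/5-.5))
W=lambda x,y:(wt,(340+x/5-.5,120+y/5-.5))
C=lambda x,y:(wt,(110+x/2-.5,30+y/2-.5))
h,e=tri([S(506,389),D(203,347),W(350,253)]);print("head",h,e)
# tray corners wrist
cs={}
for n,a,b,c in [("A",(198,142),(465,103),(66,22)),("B",(668,460),(252,547),(728,196)),("C",(513,597),(36,458),(660,406)),("D",(47,250),(275,43),(28,252))]:
    cs[n],e=tri([S(*a),D(*b),C(*c)]);print(n,cs[n].round(4),np.round(e,4), plane(*C(*c),.069).round(4))
ct=sum(cs.values())/4;x=cs["B"]+cs["C"]-cs["A"]-cs["D"];print(ct,np.degrees(np.arctan2(x[1],x[0])))
for z in(.059,):
    print("pad",plane(*W(295,233),z+.004))
    P=[plane(wt,p,z+.038) for p in [(178.7,130.9),(186.5,97.5),(313.7,127.5),(305.9,160.8)]]
    print("grip",sum(P)/4, [p.round(4) for p in P]); v=P[2]+P[3]-P[0]-P[1];print(np.degrees(np.arctan2(v[1],v[0])),np.linalg.norm(v)/2)
N=lambda x,y:(wn,(280+x/6-.5,60+y/6-.5))
S=lambda x,y:(s,(415+x/7-.5,210+y/7-.5)); D=lambda x,y:(d,(290+x/5-.5,340+y/5-.5))
print("nut",tri([S(202,395),D(151,123),N(272,600)]))
for z in (.094,.097): 
    a,b=plane(*N(112,608),z),plane(*N(430,597),z);print("ears",a,b,(a+b)/2,np.degrees(np.arctan2(*(b-a)[1::-1])),np.linalg.norm(b-a)); 
print("washer",plane(*N(274,590),.074),"hub", plane(*N(272,603),.088))
for a,b,c in [((265,258),(332,187),(632,230)),((53,430),(140,70),(28,668))]: pass
```

```text
head [ 0.56300146 -0.17789844  0.11069872] [np.float64(0.0006062656327471659), np.float64(0.0010349714162408512), np.float64(0.000925987706211752)]
A [ 0.5359 -0.4059  0.0733] [0.0016 0.0019 0.0022] [ 0.5353 -0.4055  0.069 ]
B [ 0.5138 -0.1305  0.0681] [0.0007 0.0007 0.0004] [ 0.5141 -0.1311  0.069 ]
C [ 0.608  -0.1232  0.0672] [0.0016 0.0014 0.0015] [ 0.6065 -0.1231  0.069 ]
D [ 0.6285 -0.4013  0.0712] [0.0012 0.0014 0.0003] [ 0.6288 -0.4021  0.069 ]
[ 0.57155823 -0.26522171  0.06993506] 94.3882167756895
pad [ 0.56409854 -0.17747572  0.063     ]
grip [ 0.57335179 -0.3034764   0.097     ] [array([ 0.5906, -0.3524,  0.097 ]), array([ 0.5651, -0.3524,  0.097 ]), array([ 0.556 , -0.2556,  0.097 ]), array([ 0.5816, -0.2536,  0.097 ])]
95.29634699825968 0.09822610186848216
nut (array([0.56488555, 0.1082217 , 0.09598907]), [np.float64(0.002139796898707826), np.float64(0.002755217623198177), np.float64(0.0015920351205268195)])
ears [0.57076406 0.09082321 0.094     ] [0.557205   0.12719027 0.094     ] [0.56398453 0.10900674 0.094     ] 110.44742397236166 0.03881251583657924
ears [0.57042828 0.09093601 0.097     ] [0.55700586 0.12693656 0.097     ] [0.56371707 0.10893628 0.097     ] 110.44742397236159 0.0384213559516578
washer [0.56412419 0.10935434 0.074     ] hub [0.564544   0.10930001 0.088     ]
```

Run:
```python
from h import *
rows([0.5724,-0.284,0.17],-85.6)
```

```text
pos [0.6096 0.1241 0.2311] shift/100mm [ 1.64  -3.755  0.611] turn/45 [-7.0000e-04  3.0000e-04 -1.6891e+00]
```

```bash
python3 -m crank '[[-1,[0.2,-0.44,0.07],[0,0,0]],[-1,[0.2,-0.44,0.07],[0,0,0]],[-1,[0.2,-0.44,0.07],[0,0,0]],[-1,[0.2,-0.44,0.07],[0,0,0]],[-1,[0.2,-0.44,0.07],[0,0,0]],[-1,[0.2,-0.44,0.07],[0,0,0]],[-1,[0.2,-0.44,0.07],[0,0,0]],[-1,[0.2,-0.44,0.07],[0,0,0]]]'; python3 -m crank '[[-1,[0.04,-0.23,0.05],[0,0,0]],[-1,[0,0,0],[0,0,-0.18]],[-1,[0,0,0],[0,0,-0.18]],[-1,[0,0,0],[0,0,-0.18]],[-1,[0,0,0],[0,0,-0.18]],[-1,[0,0,0],[0,0,-0.18]],[-1,[0,0,0],[0,0,-0.18]],[-1,[0,0,0],[0,0,-0.18]]]'; python3 -m crank '[[-1,[0,0,0],[0,0,-0.18]],[-1,[0,0,0],[0,0,-0.18]],[-1,[0,0,0],[0,0,-0.069]],[-1,[0,0,0],[0,0,0]],[-1,[0,0,0],[0,0,0]]]'
python3 - <<'E'
from h import *
rows([0.5724,-0.284,0.079],-85.6); c=cap("wrist","w_pre")
E
```

```text
time_s: 3.7
tcp_pos: [0.5677, -0.2633, 0.1751]
ee_rot: [[-0.95, -0.313, 0.001], [-0.313, 0.95, -0.001], [-0.001, -0.001, -1.0]]
wrist_force: [0.9, -0.6, 0.1]
gripper_width: 0.999
time_s: 4.5
tcp_pos: [0.5715, -0.2846, 0.1701]
ee_rot: [[-0.254, -0.967, 0.001], [-0.967, 0.254, -0.0], [0.0, -0.001, -1.0]]
wrist_force: [-0.9, 0.6, -1.0]
gripper_width: 0.999
time_s: 5.0
tcp_pos: [0.5719, -0.2837, 0.1699]
ee_rot: [[0.074, -0.997, 0.0], [-0.997, -0.074, -0.0], [0.0, -0.0, -1.0]]
wrist_force: [-0.7, 0.0, -0.5]
gripper_width: 1.002
pos [ 0.5719 -0.2837  0.1699] shift/100mm [ 0.003 -0.004  0.909] turn/45 [-0.0004 -0.0002 -0.0035]
```

View pics/w_pre.png

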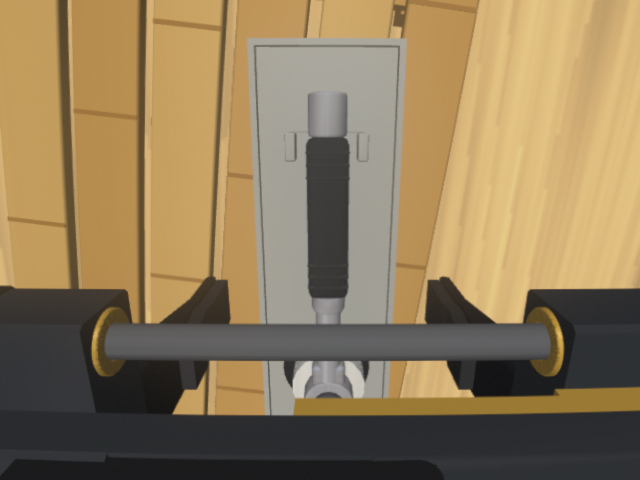

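Wrench is centred between the fingers (grip axis at column 328, finger midpoint at 328). I'll descend and grip.

```bash
python3 -m crank '[[-1,[0,0,0.3],[0,0,0]],[-1,[0,0,0.3],[0,0,0]],[-1,[0,0,0.2],[0,0,0]],[-1,[0,0,0.11],[0,0,0]],[-1,[0,0,0],[0,0,0]]]'; python3 -m crank '[[1,[0,0,0],[0,0,0]],[1,[0,0,0],[0,0,0]],[1,[0,0,0],[0,0,0]],[1,[0,0,0],[0,0,0]],[1,[0,0,0],[0,0,0]],[1,[0,0,0],[0,0,0]],[1,[0,0,0],[0,0,0]]]'
python3 - <<'E'
from h import *
rows([0.5724,-0.284,0.079],-85.6); q=r.sense(); print(q["wrist_force"],q["moment"],q["gripper_width"]*87); pickle.dump(q,open("pics/q_grasp.pkl","wb")); c=cap("wrist","w_g"); c=cap("side","d_g"); crop(c,"d_g_c",340,130,480,300,4)
E
```

```text
time_s: 5.55
tcp_pos: [0.5717, -0.2824, 0.077]
ee_rot: [[0.076, -0.997, -0.003], [-0.997, -0.076, 0.001], [-0.001, 0.003, -1.0]]
wrist_force: [0.1, 0.5, 0.9]
gripper_width: 1.001
time_s: 6.25
tcp_pos: [0.5727, -0.2823, 0.0786]
ee_rot: [[0.077, -0.997, 0.0], [-0.997, -0.077, -0.0], [0.0, -0.0, -1.0]]
wrist_force: [0.8, 0.5, 0.3]
gripper_width: 0.451
pos [ 0.5727 -0.2823  0.0786] shift/100mm [ 0.016  0.005 -0.004] turn/45 [-0.0001 -0.      0.001 ]
[0.82117933 0.52868084 0.32674949] [ 0.01175027  0.1128691  -0.01711079] 39.21795582530862
```

View pics/w_g.png

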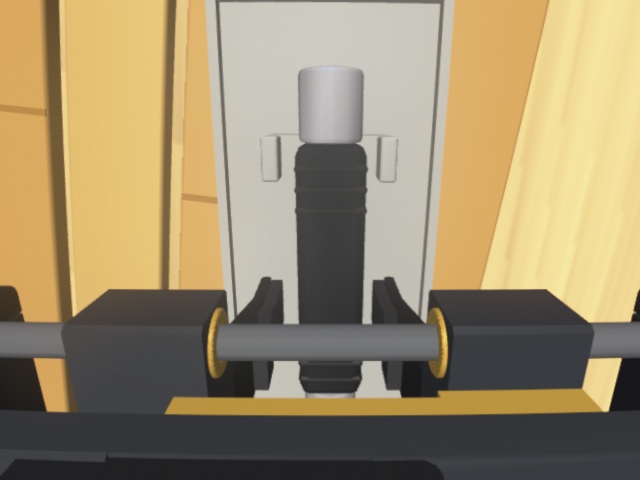

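View pics/d_g_c.png

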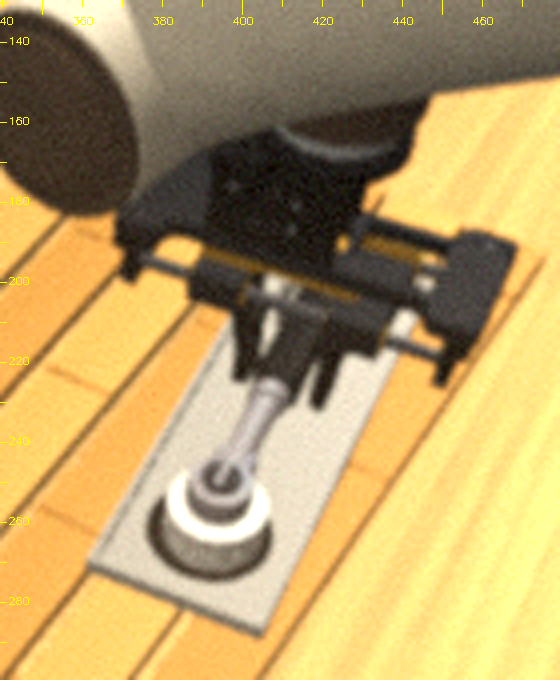

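Fingers are still closing (39 mm against the 24 mm grip). I'll keep closing.

```bash
python3 -m crank '[[1,[0,0,0],[0,0,0]],[1,[0,0,0],[0,0,0]],[1,[0,0,0],[0,0,0]],[1,[0,0,0],[0,0,0]],[1,[0,0,0],[0,0,0]]]'
python3 - <<'E'
from h import *
q=r.sense(); print(q["tcp_pos"],q["wrist_force"],q["moment"],q["gripper_width"]*87); pickle.dump(q,open("pics/q_grasp.pkl","wb"))
E
```

```text
time_s: 6.85
tcp_pos: [0.5724, -0.2823, 0.0785]
ee_rot: [[0.077, -0.997, -0.001], [-0.997, -0.077, 0.0], [-0.0, 0.001, -1.0]]
wrist_force: [-1.9, 0.0, 1.5]
gripper_width: 0.27
[ 0.57238157 -0.28232119  0.07845808] [-1.88805892  0.00895355  1.50667337] [-0.00198844  0.53994332  0.07113799] 23.49291622961979
```

```bash
python3 -m crank '[[1,[0,0,-0.05],[0,0,0]],[1,[0,0,-0.1],[0,0,0]],[1,[0,0,-0.2],[0,0,0]],[1,[0,0,-0.25],[0,0,0]],[1,[0,0,-0.2],[0,0,0]],[1,[0,0,0],[0,0,0]],[1,[0,0,0],[0,0,0]]]'
python3 - <<'E'
from h import *
q=r.sense(); print(q["tcp_pos"],q["wrist_force"],q["moment"],q["gripper_width"]*87); pickle.dump(q,open("pics/q_lift.pkl","wb"))
c=cap("side","d_l"); crop(c,"d_l_c",340,120,480,300,4);c=cap("scene","s_l"); crop(c,"s_l_c",235,60,375,225,4);cap("wrist","w_l")
E
```

```text
time_s: 7.55
tcp_pos: [0.5726, -0.282, 0.1584]
ee_rot: [[0.077, -0.997, 0.001], [-0.997, -0.077, 0.001], [-0.001, -0.001, -1.0]]
wrist_force: [-0.5, 0.7, -3.9]
gripper_width: 0.275
[ 0.5725695  -0.28199765  0.15844615] [-0.46577243  0.68010444 -3.91327854] [0.0138879  0.18421874 0.0159123 ] 23.95594691657659
```

View pics/d_l_c.png

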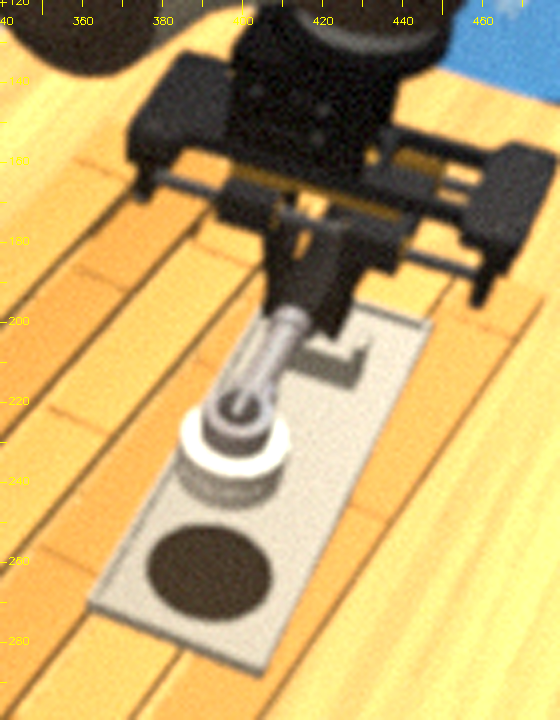

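View pics/s_l_c.png

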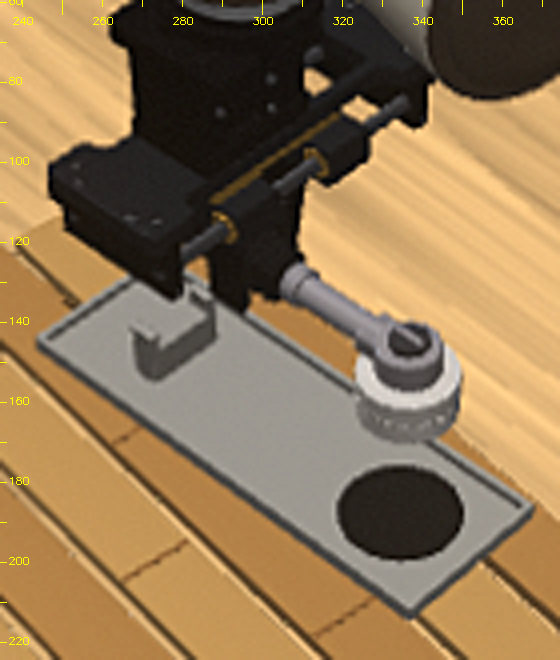

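View pics/w_l.png

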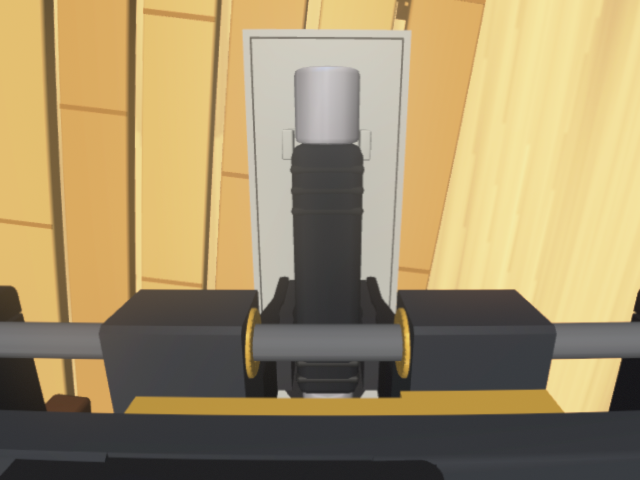

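Run:
```python
from h import *
s=load("s_l");d=load("d_l");w=load("w_l");g=load("w_g")
h,e=tri([(s,(235+408/4-.5,60+341/4-.5)),(d,(340+240/4-.5,120+408/4-.5))]);print(h,e, "before",tri([(load("s1"),(235+506/5-.5,95+389/5-.5)),(load("d1"),(355+203/5-.5,180+347/5-.5))]))
q=pickle.load(open("pics/q_lift.pkl","rb"));R=np.array(q["ee_rot"]);print("head in tool",R.T@(h-q["tcp_pos"]))
# grip edges in wrist image by dark mask columns
for c in(g,w):
    gr=cv2.cvtColor(c["img"],cv2.COLOR_BGR2GRAY)
    for y in (90,120,170,200,230,260,380):
        gx=np.diff(gr[y].astype(int)); l=285+np.argmax(abs(gx[285:310]));rr=345+np.argmax(abs(gx[345:375])); print(y,l,rr,(l+rr)/2,end=' | ')
    print()
```

```text
[ 0.56461302 -0.17655198  0.19004903] [np.float64(0.0009346514033116941), np.float64(0.0009346514033118034)] before (array([ 0.56369876, -0.17685736,  0.111941  ]), [np.float64(0.0004171710347679901), np.float64(0.0004171710347678029)])
head in tool [-0.10576765 -0.00020595 -0.03152773]
90 297 362 329.5 | 120 298 362 330.0 | 170 293 367 330.0 | 200 295 365 330.0 | 230 296 364 330.0 | 260 296 363 329.5 | 380 299 360 329.5 | 
90 293 359 326.0 | 120 294 358 326.0 | 170 289 363 326.0 | 200 292 361 326.5 | 230 292 361 326.5 | 260 293 360 326.5 | 380 291 363 327.0 |
```

Run:
```python
from h import *
rows([0.6008,0.0101,0.14],-69.6)
```

```text
pos [ 0.5718 -0.282   0.1568] shift/100mm [-2.889 -0.515  0.17 ] turn/45 [ 0.0035  0.0024 -0.355 ]
```

```bash
python3 -m crank '[[1,[-0.2,-0.04,0],[0,0,0]],[1,[-0.35,-0.06,0],[0,0,0]],[1,[-0.4,-0.07,0],[0,0,0]],[1,[-0.4,-0.07,0],[0,0,0]],[1,[-0.4,-0.07,0],[0,0,0]],[1,[-0.4,-0.07,0],[0,0,0]],[1,[-0.4,-0.07,0],[0,0,0]],[1,[-0.34,-0.065,0.08],[0,0,0]]]'; python3 -m crank '[[1,[0,0,0.08],[0,0,-0.12]],[1,[0,0,0],[0,0,-0.12]],[1,[0,0,0],[0,0,-0.115]],[1,[0,0,0],[0,0,0]],[1,[0,0,0],[0,0,0]],[1,[0,0,0],[0,0,0]]]'
python3 - <<'E'
from h import *
rows([0.6008,0.0101,0.14],-69.6)
q=r.sense(); print(q["wrist_force"],q["moment"],q["gripper_width"]*87,q["time_s"]); pickle.dump(q,open("pics/q_hov.pkl","wb"))
c=cap("side","d_h"); crop(c,"d_h_c",250,240,440,420,4);c=cap("scene","s_h"); crop(c,"s_h_c",340,170,520,310,4);cap("wrist","w_h")
E
```

```text
time_s: 8.5
tcp_pos: [0.602, 0.0118, 0.1505]
ee_rot: [[0.079, -0.997, 0.001], [-0.997, -0.079, -0.0], [0.0, -0.001, -1.0]]
wrist_force: [-0.0, 0.5, -3.1]
gripper_width: 0.275
time_s: 9.1
tcp_pos: [0.6015, 0.0096, 0.1422]
ee_rot: [[0.347, -0.938, -0.001], [-0.938, -0.347, -0.0], [-0.0, 0.001, -1.0]]
wrist_force: [-0.4, -0.7, -3.4]
gripper_width: 0.275
pos [0.6015 0.0096 0.1422] shift/100mm [-0.007  0.005  0.022] turn/45 [ 0.0009  0.0002 -0.0016]
[-0.37425044 -0.67756371 -3.43899075] [-0.00719653  0.06540664  0.0126162 ] 23.881699720266806 9.1
```

View pics/d_h_c.png

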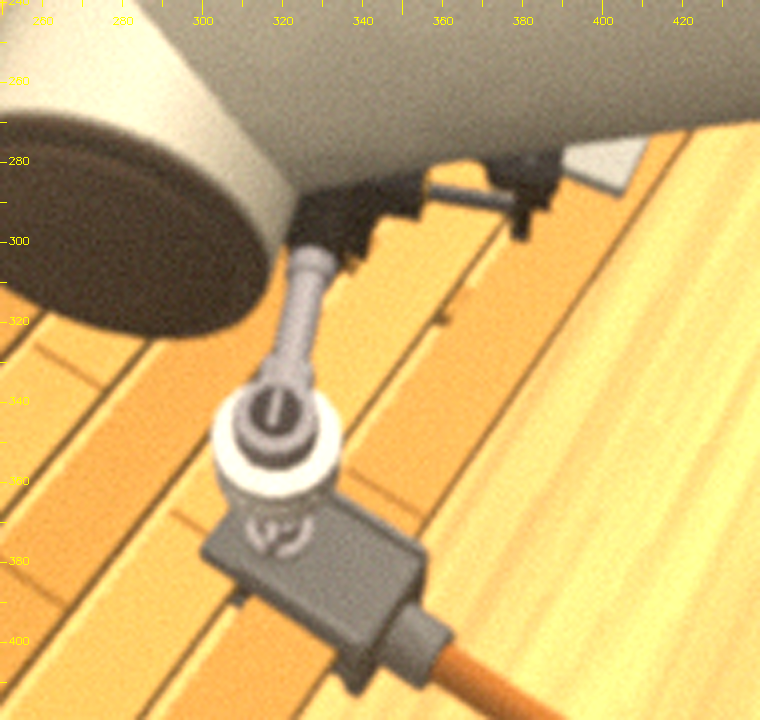

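View pics/s_h_c.png

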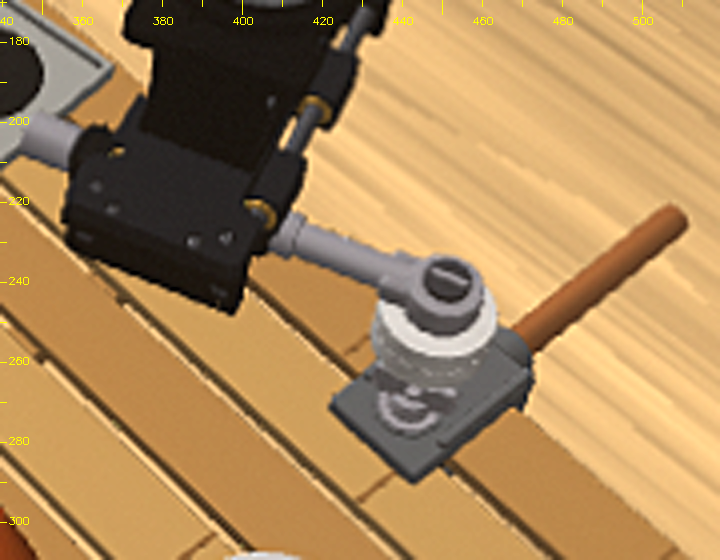

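View pics/w_h.png

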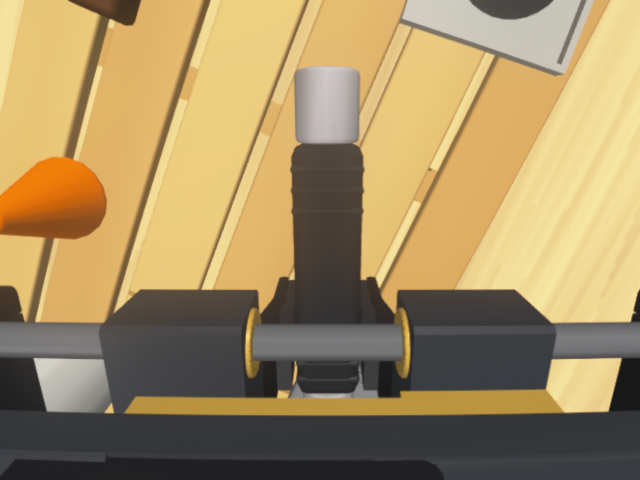

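Run:
```python
from h import *
s=load("s_h");d=load("d_h")
h,e=tri([(s,(340+448/4-.5,170+280/4-.5)),(d,(250+276/4-.5,240+411/4-.5))]);print(h,e)
q=pickle.load(open("pics/q_hov.pkl","rb"));R=np.array(q["ee_rot"]);print("pred axis",q["tcp_pos"]-0.1055*R[:,0])
# residual pixel of nut (wrist estimate) in fixed views
print(proj(load("s1"),[.564,.109,.097]),proj(load("d1"),[.564,.109,.097]), "picked", 415+202/7-.5,210+395/7-.5, 290+151/5-.5,340+123/5-.5)
print(proj(s,h),proj(s,q["tcp_pos"]-0.1055*R[:,0]+np.array([0,0,.0315])),proj(d,h),proj(d,q["tcp_pos"]-0.1055*R[:,0]+np.array([0,0,.0315])))
```

```text
[0.56515128 0.10812935 0.17499877] [np.float64(0.00043240012510822764), np.float64(0.00043240012510816297)]
pred axis [0.56485402 0.10854765 0.1421634 ]
[[443.80066275 264.46318214]] [[319.40565571 366.08884842]] picked 443.35714285714283 265.92857142857144 319.7 364.1
[[451.35643392 239.2870944 ]] [[451.50630831 239.79987134]] [[318.33900557 342.48560461]] [[318.3723886  343.20873908]]
```

```bash
python3 -m crank '[[1,[-0.007,0.005,0.1],[0,0,0]],[1,[0,0,0.1],[0,0,0]],[1,[0,0,0.05],[0,0,0]],[1,[0,0,0],[0,0,0]],[1,[0,0,0],[0,0,0]]]'; python3 -m crank '[[1,[0,0,0.03],[0,0,0]],[1,[0,0,0.03],[0,0,0]],[1,[0,0,0.0],[0,0,0]]]';python3 - <<'E'
from h import *
rows([0.6008,0.0101,0.1005],-69.6);q=r.sense(); print(q["wrist_force"],q["moment"])
E
```

```text
time_s: 9.75
tcp_pos: [0.601, 0.0102, 0.1173]
ee_rot: [[0.349, -0.937, -0.0], [-0.937, -0.349, -0.0], [0.0, 0.0, -1.0]]
wrist_force: [-0.2, -0.7, -2.8]
gripper_width: 0.272
time_s: 10.05
tcp_pos: [0.6006, 0.0102, 0.1111]
ee_rot: [[0.349, -0.937, -0.001], [-0.937, -0.349, -0.0], [-0.0, 0.001, -1.0]]
wrist_force: [-0.6, 0.4, -3.0]
gripper_width: 0.275
pos [0.6006 0.0102 0.1111] shift/100mm [ 0.002 -0.001  0.106] turn/45 [0.001  0.0003 0.0002]
[-0.55930753  0.38070941 -2.99978531] [ 0.01708668  0.10474105 -0.0067316 ]
```

```bash
python3 -m crank '[[1,[0,0,0.03],[0,0,0]],[1,[0,0,0.0],[0,0,0]]]'; python3 -m crank '[[1,[0,0,0.03],[0,0,0]],[1,[0,0,0.0],[0,0,0]]]';python3 - <<'E'
from h import *
rows([0.6008,0.0101,0.1005],-69.6);q=r.sense(); print(q["wrist_force"],q["moment"])
E
```

```text
time_s: 10.25
tcp_pos: [0.6007, 0.0102, 0.1081]
ee_rot: [[0.349, -0.937, -0.001], [-0.937, -0.349, -0.0], [-0.0, 0.001, -1.0]]
wrist_force: [-0.1, 0.0, -3.9]
gripper_width: 0.275
time_s: 10.45
tcp_pos: [0.6006, 0.0102, 0.1051]
ee_rot: [[0.349, -0.937, -0.001], [-0.937, -0.349, -0.0], [-0.0, 0.001, -1.0]]
wrist_force: [0.4, -1.0, -3.1]
gripper_width: 0.272
pos [0.6006 0.0102 0.1051] shift/100mm [ 0.002 -0.001  0.046] turn/45 [0.0011 0.0003 0.0002]
[ 0.4079965  -1.0175309  -3.07960302] [-0.06558562  0.11438476 -0.0164109 ]
```

```bash
python3 -m crank '[[1,[0,0,0.03],[0,0,0]],[1,[0,0,0.0],[0,0,0]]]'; python3 -m crank '[[1,[0,0,0.015],[0,0,0]],[1,[0,0,0.0],[0,0,0]]]';python3 - <<'E'
from h import *
rows([0.6008,0.0101,0.1005],-69.6);q=r.sense(); print(q["wrist_force"],q["moment"])
E
```

```text
time_s: 10.65
tcp_pos: [0.6006, 0.0102, 0.102]
ee_rot: [[0.349, -0.937, -0.001], [-0.937, -0.349, -0.0], [-0.0, 0.001, -1.0]]
wrist_force: [0.2, 0.2, -2.9]
gripper_width: 0.275
time_s: 10.85
tcp_pos: [0.6009, 0.0103, 0.1008]
ee_rot: [[0.349, -0.937, -0.0], [-0.937, -0.349, -0.0], [-0.0, 0.0, -1.0]]
wrist_force: [-0.0, 0.6, -2.9]
gripper_width: 0.271
pos [0.6009 0.0103 0.1008] shift/100mm [0.001 0.001 0.003] turn/45 [0.0004 0.0001 0.0004]
[-0.02822627  0.55160412 -2.92340763] [-0.03651037  0.1443646   0.00623207]
```

```bash
python3 -m crank '[[1,[0,0,0.01],[0,0,0]],[1,[0,0,0.0],[0,0,0]]]'; python3 -m crank '[[1,[0,0,0.005],[0,0,0]],[1,[0,0,0.0],[0,0,0]]]';python3 - <<'E'
from h import *
rows([0.6008,0.0101,0.1005],-69.6);q=r.sense(); print(q["wrist_force"],q["moment"])
E
```

```text
time_s: 11.05
tcp_pos: [0.6011, 0.0103, 0.1002]
ee_rot: [[0.349, -0.937, 0.0], [-0.937, -0.349, -0.0], [0.0, -0.0, -1.0]]
wrist_force: [0.1, 0.1, -2.0]
gripper_width: 0.269
time_s: 11.25
tcp_pos: [0.6012, 0.0102, 0.0999]
ee_rot: [[0.349, -0.937, 0.001], [-0.937, -0.349, -0.0], [0.0, -0.001, -1.0]]
wrist_force: [-0.1, -0.9, -1.3]
gripper_width: 0.274
pos [0.6012 0.0102 0.0999] shift/100mm [-0.     0.004 -0.006] turn/45 [-0.0007 -0.0003  0.0005]
[-0.10418745 -0.93846212 -1.31669619] [-0.03584766  0.2211767   0.00545178]
```

```bash
cat >> h.py <<'E'
def tq():
    q=r.sense(); p=np.array(q["tcp_pos"]);n=np.array([.564,.109]);F=np.array(q["wrist_force"]);M=np.array(q["moment"]);R=np.array(q["ee_rot"])
    d=p[:2]-n; print("t %.2f tau %.3f Mz %.3f Flat %.2f Fax %.2f Fz %.2f yaw %.2f rad %.4f z %.4f axis %s"%(q["time_s"],M[2]+d[0]*F[1]-d[1]*F[0],M[2],F@R[:,1],F@R[:,0],F[2],np.degrees(np.arctan2(R[1,0],R[0,0])),np.linalg.norm(d),p[2],np.round((p-.1055*R[:,0])[:2],4)))
E
python3 -m crank '[[1,[0,0,0.004],[0,0,0]],[1,[0,0,0],[0,0,0]]]' >/dev/null; python3 -c "from h import *;tq()"
python3 -m crank '[[1,[-0.0006,0.0368,0],[0,0,0.0444]],[1,[-0.0006,0.0368,0],[0,0,0.0444]]]'>/dev/null;python3 -c "from h import *;tq()"
python3 -m crank '[[1,[-0.0006,0.0368,0],[0,0,0.0444]]]'>/dev/null;python3 -c "from h import *;tq()"
```

```text
t 11.45 tau -0.118 Mz 0.020 Flat 1.30 Fax 1.03 Fz 0.11 yaw -69.58 rad 0.1056 z 0.0995 axis [0.5644 0.109 ]
t 11.65 tau -0.024 Mz 0.014 Flat 0.37 Fax -0.33 Fz 0.35 yaw -73.65 rad 0.1055 z 0.0995 axis [0.5648 0.1092]
t 11.75 tau 0.638 Mz 0.393 Flat -2.31 Fax -0.49 Fz -0.84 yaw -75.60 rad 0.1055 z 0.0997 axis [0.5651 0.1093]
```

```bash
cat >> h.py <<'E'
def tqa(k=2):
    L=[]
    for i in range(k+1):
        q=r.sense(); p=np.array(q["tcp_pos"]);n=np.array([.5645,.1092]);F=np.array(q["wrist_force"]);M=np.array(q["moment"]);R=np.array(q["ee_rot"])
        d=p[:2]-n; L.append([M[2]+d[0]*F[1]-d[1]*F[0],M[2],F@R[:,1],F@R[:,0],F[2],np.degrees(np.arctan2(R[1,0],R[0,0])),np.linalg.norm(d),p[2]])
        if i<k: r.capture("wrist")
    m=np.mean(L,0); print("t %.2f tau %.3f [%s] Mz %.3f Flat %.2f Fax %.2f Fz %.2f yaw %.2f rad %.4f z %.4f"%((q["time_s"],m[0]," ".join("%.2f"%l[0] for l in L))+tuple(m[1:])))
E
python3 -c "from h import *;tqa()"
python3 -m crank '[[1,[-0.0006,0.0368,0],[0,0,0.0444]]]'>/dev/null;python3 -c "from h import *;tqa()"
```

```text
t 11.85 tau 0.509 [0.64 0.45 0.44] Mz 0.339 Flat -1.61 Fax 0.32 Fz -1.30 yaw -75.58 rad 0.1056 z 0.0998
t 12.05 tau 0.917 [1.00 0.84 0.92] Mz 0.594 Flat -3.06 Fax 0.91 Fz -1.38 yaw -77.46 rad 0.1055 z 0.0998
```

```bash
python3 -m crank '[[1,[-0.0006,0.0368,0],[0,0,0.0444]]]'>/dev/null;python3 -c "from h import *;tqa()"
python3 -m crank '[[1,[-0.0006,0.0368,0],[0,0,0.0444]]]'>/dev/null;python3 -c "from h import *;tqa()"
python3 -m crank '[[1,[-0.0006,0.0368,0],[0,0,0.0444]]]'>/dev/null;python3 -c "from h import *;tqa()"
```

```text
t 12.25 tau 0.979 [1.06 0.88 1.00] Mz 0.591 Flat -3.68 Fax 1.16 Fz -1.89 yaw -79.46 rad 0.1055 z 0.0997
t 12.45 tau 0.894 [1.04 0.76 0.88] Mz 0.490 Flat -3.84 Fax 1.93 Fz -1.82 yaw -81.49 rad 0.1056 z 0.0997
t 12.65 tau 0.946 [1.07 0.86 0.91] Mz 0.486 Flat -4.36 Fax 1.24 Fz -1.55 yaw -83.50 rad 0.1056 z 0.0997
```

```bash
python3 -m crank '[[1,[-0.0006,0.0368,0],[0,0,0.0444]]]'>/dev/null;python3 -c "from h import *;tqa()"
python3 -m crank '[[1,[-0.0006,0.0368,0],[0,0,0.0444]]]'>/dev/null;python3 -c "from h import *;tqa(); c=cap('scene','s_t1'); crop(c,'s_t1_c',390,200,500,300,7)"
```

```text
t 12.85 tau 0.885 [1.06 0.76 0.83] Mz 0.384 Flat -4.76 Fax 1.22 Fz -1.43 yaw -85.50 rad 0.1056 z 0.0997
t 13.05 tau 0.923 [0.98 0.86 0.93] Mz 0.399 Flat -4.97 Fax 1.51 Fz -0.93 yaw -87.50 rad 0.1056 z 0.0996
```

View pics/s_t1_c.png

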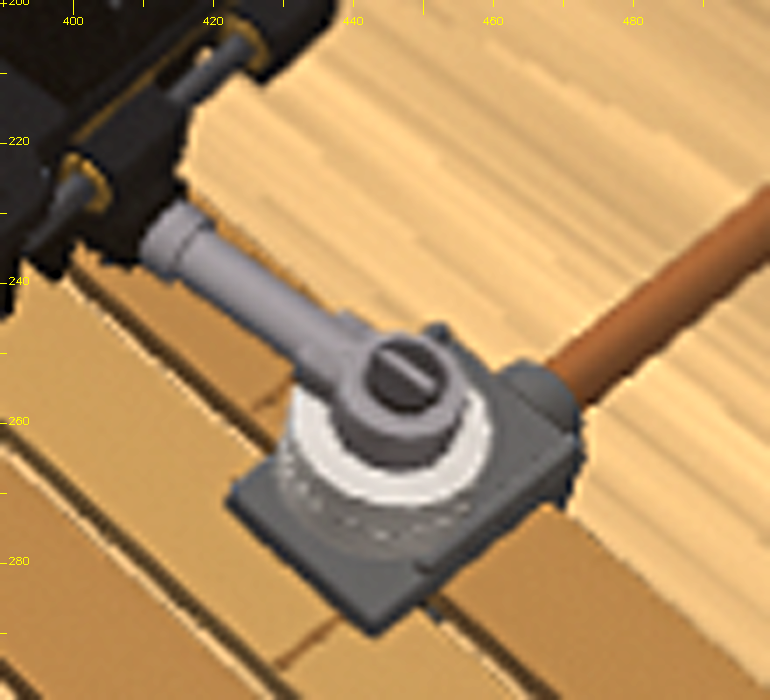

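```bash
cat >> h.py <<'E'
def slope(c,yaw,z=.133):
    y=np.radians(yaw);a=proj(c,[[.5645,.1092,z],[.5645+.01*np.cos(y),.1092+.01*np.sin(y),z]]);v=a[1]-a[0];return np.degrees(np.arctan2(v[1],v[0]))
E
python3 -c "
from h import *
c=load('s_t1')
for y in range(84,116,4): print(y,round(slope(c,y),1))"
python3 -m crank '[[1,[-0.0006,0.0368,0],[0,0,0.0444]]]'>/dev/null;python3 -c "from h import *;tqa()"
```

```text
84 43.7
88 40.2
92 36.8
96 33.5
100 30.2
104 26.9
108 23.7
112 20.5
t 13.30 tau 0.954 [0.97 0.93 0.97] Mz 0.386 Flat -5.39 Fax 1.89 Fz -1.07 yaw -89.49 rad 0.1056 z 0.0996
```

```bash
python3 -m crank '[[1,[-0.0006,0.0368,0],[0,0,0.0444]]]'>/dev/null;python3 -c "from h import *;tqa()"
python3 -m crank '[[1,[-0.0006,0.0368,0],[0,0,0.0444]]]'>/dev/null;python3 -c "from h import *;tqa()"
```

```text
t 13.50 tau 0.976 [0.99 1.00 0.94] Mz 0.375 Flat -5.70 Fax 2.08 Fz -1.49 yaw -91.48 rad 0.1056 z 0.0996
t 13.70 tau 0.924 [1.02 0.84 0.92] Mz 0.340 Flat -5.55 Fax 1.63 Fz -1.07 yaw -93.48 rad 0.1056 z 0.0997
```

```bash
python3 -m crank '[[1,[-0.0006,0.0368,0],[0,0,0.0444]]]'>/dev/null;python3 -c "from h import *;tqa()"
```

```text
t 13.90 tau 1.006 [1.05 1.01 0.96] Mz 0.367 Flat -6.06 Fax 1.82 Fz -1.49 yaw -95.47 rad 0.1056 z 0.0996
```

Torque is still creeping up with no break. I'll continue in single steps.

```bash
python3 -m crank '[[1,[-0.0006,0.0368,0],[0,0,0.0444]]]'>/dev/null;python3 -c "from h import *;tqa()"
```

```text
t 14.10 tau 1.041 [1.17 0.96 0.99] Mz 0.360 Flat -6.47 Fax 2.09 Fz -0.49 yaw -97.47 rad 0.1055 z 0.0997
```

```bash
python3 -m crank '[[1,[-0.0006,0.0368,0],[0,0,0.0444]]]'>/dev/null;python3 -c "from h import *;tqa(); c=cap('scene','s_t2'); crop(c,'s_t2_c',390,200,500,300,7)"
```

```text
t 14.30 tau 1.014 [1.08 0.97 0.99] Mz 0.362 Flat -6.18 Fax 1.33 Fz -1.45 yaw -99.47 rad 0.1056 z 0.0997
```

View pics/s_t2_c.png

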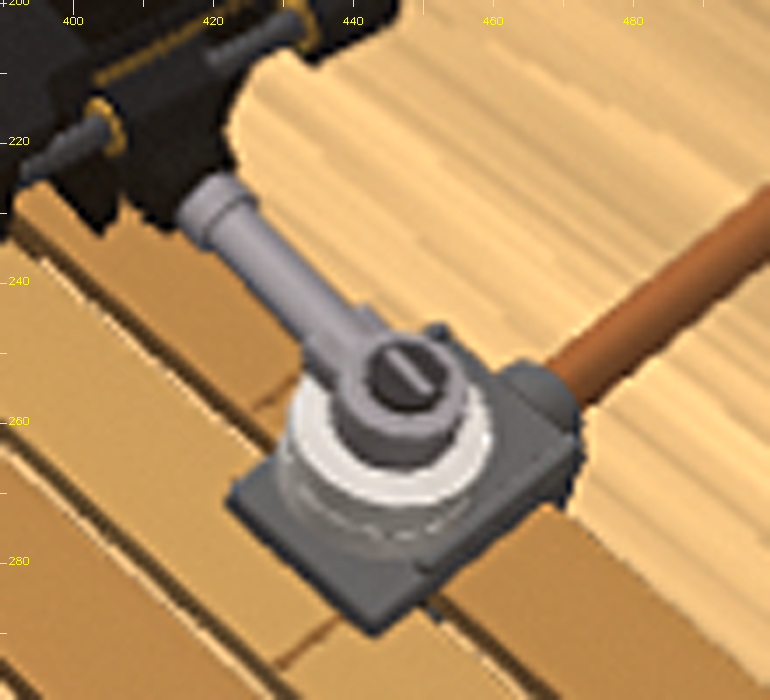

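The spindle mark (slope about 48°, so yaw about 80°) is in line with the wrench (80.5°), so it hasn't broken over yet.

```bash
python3 -m crank '[[1,[-0.0006,0.0368,0],[0,0,0.0444]]]'>/dev/null;python3 -c "from h import *;tqa()"
```

```text
t 14.55 tau 0.910 [0.99 0.77 0.97] Mz 0.293 Flat -5.86 Fax 1.96 Fz -0.75 yaw -101.47 rad 0.1056 z 0.0996
```

```bash
python3 -m crank '[[1,[-0.0006,0.0368,0],[0,0,0.0444]]]'>/dev/null;python3 -c "from h import *;tqa()"
```

```text
t 14.75 tau 0.798 [0.81 0.75 0.83] Mz 0.181 Flat -5.85 Fax 1.52 Fz -0.76 yaw -103.50 rad 0.1056 z 0.0995
```

```bash
python3 -c "from h import *;tqa(); c=cap('scene','s_t3'); crop(c,'s_t3_c',390,200,500,300,7)"
```

```text
t 14.85 tau 0.880 [0.83 0.93 0.87] Mz 0.200 Flat -6.45 Fax 1.55 Fz -0.61 yaw -103.44 rad 0.1056 z 0.0996
```

View pics/s_t3_c.png

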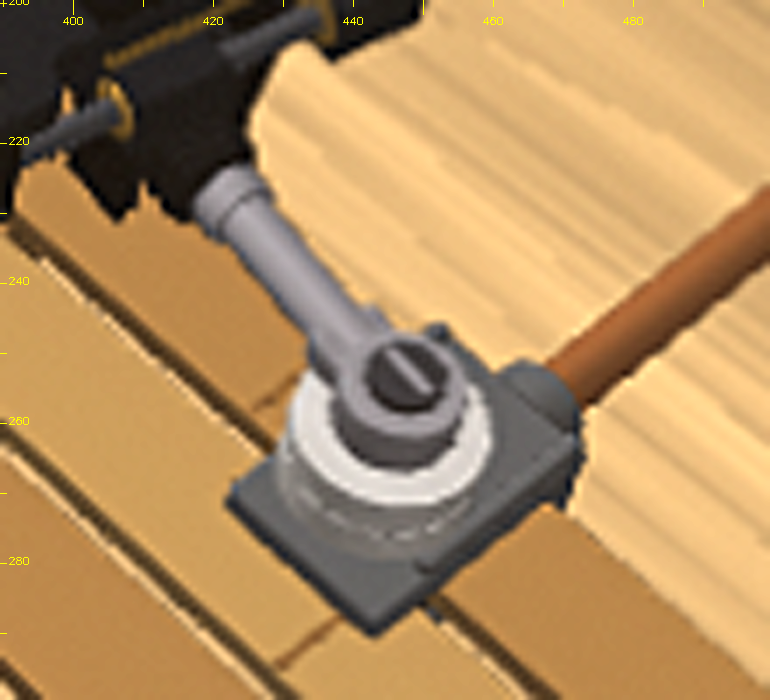

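Run:
```python
from h import *
for t in("s_t1","s_t2","s_t3"):
    c=load(t); g=cv2.cvtColor(c["img"],cv2.COLOR_BGR2GRAY).astype(float)
    cx,cy=390+405/7-.5,200+375/7-.5
    yy,xx=np.mgrid[0:480,0:640]; m=(np.hypot(xx-cx,yy-cy)<4.5)
    bg=np.median(g[m]); w=np.clip(g-bg,0,None)*m
    X=np.stack([xx[m]-(w*xx).sum()/w.sum(),yy[m]-(w*yy).sum()/w.sum()]);C=(X*w[m])@X.T;e,v=np.linalg.eigh(C);a=np.degrees(np.arctan2(v[1,1],v[0,1]))%180;print(t,a)
d=load("s_t2")["img"][230:290,425:465].astype(float)-load("s_t3")["img"][230:290,425:465]; print(abs(d[25:45]).mean(), abs(load("s_t2")["img"][255:275,425:465].astype(float)-load("s_t1")["img"][255:275,425:465]).mean())
```

```text
s_t1 36.13925681304727
s_t2 46.17340786206329
s_t3 46.176092875286166
1.41875 4.377083333333333
```

The spindle mark didn't move between the last two views (46.17° and 46.18°) while the grip ran on 4° and the torque fell. That's the click, so I stop tightening and ease off in small steps.

```bash
python3 -m crank '[[1,[-0.0006,-0.0368,0],[0,0,-0.0444]],[1,[-0.0006,-0.0368,0],[0,0,-0.0444]]]'>/dev/null;python3 -c "from h import *;tqa()"
python3 -m crank '[[1,[-0.0003,-0.0184,0],[0,0,-0.0222]]]'>/dev/null;python3 -c "from h import *;tqa()"
```

```text
t 15.20 tau 0.794 [0.81 0.88 0.69] Mz 0.248 Flat -5.17 Fax 1.26 Fz -0.32 yaw -99.32 rad 0.1056 z 0.0996
t 15.40 tau 0.465 [0.52 0.37 0.50] Mz -0.005 Flat -4.45 Fax 0.95 Fz -0.46 yaw -98.46 rad 0.1056 z 0.0994
```

```bash
python3 -m crank '[[1,[-0.0003,-0.0184,0],[0,0,-0.0222]]]'>/dev/null;python3 -c "from h import *;tqa()"
python3 -m crank '[[1,[-0.0003,-0.0184,0],[0,0,-0.0222]]]'>/dev/null;python3 -c "from h import *;tqa()"
```

```text
t 15.60 tau 0.215 [0.13 0.29 0.23] Mz -0.207 Flat -3.99 Fax 1.36 Fz 0.67 yaw -97.53 rad 0.1057 z 0.0992
t 15.80 tau -0.007 [-0.00 -0.02 0.00] Mz -0.307 Flat -2.83 Fax 0.60 Fz 0.06 yaw -96.53 rad 0.1057 z 0.0991
```

```bash
python3 -m crank '[[1,[0,-0.01,0],[0,0,0.011]]]'>/dev/null;python3 -c "from h import *;tqa()"
```

```text
t 16.00 tau -0.062 [-0.06 -0.11 -0.02] Mz -0.038 Flat 0.23 Fax 0.06 Fz 0.60 yaw -97.08 rad 0.1059 z 0.0986
```

Load is fully relieved. I'll lift straight off.

```bash
python3 -m crank '[[1,[0,0,-0.03],[0,0,0]],[1,[0,0,-0.03],[0,0,0]],[1,[0,0,0],[0,0,0]]]'>/dev/null;python3 -c "from h import *;tqa(1)"
python3 -m crank '[[1,[0,0,-0.04],[0,0,0]],[1,[0,0,-0.04],[0,0,0]],[1,[0,0,-0.1],[0,0,0]],[1,[0,0,-0.2],[0,0,0]],[1,[0,0,-0.2],[0,0,0]],[1,[0,0,0],[0,0,0]],[1,[0,0,0],[0,0,0]]]'
python3 -c "
from h import *
tqa(1); q=r.sense(); pickle.dump(q,open('pics/q_up.pkl','wb'))
c=cap('scene','s_u'); crop(c,'s_u_c',380,130,500,300,4); c=cap('side','d_u'); crop(c,'d_u_c',270,240,420,400,4); cap('wrist','w_u')"
```

```text
t 16.35 tau 0.068 [0.10 0.04] Mz 0.090 Flat 0.20 Fax 0.02 Fz -2.34 yaw -97.04 rad 0.1059 z 0.1047
time_s: 17.05
tcp_pos: [0.5529, 0.0043, 0.1634]
ee_rot: [[-0.123, -0.992, 0.001], [-0.992, 0.123, 0.001], [-0.001, -0.001, -1.0]]
wrist_force: [-0.1, 0.5, -3.9]
gripper_width: 0.275
t 17.10 tau -0.017 [-0.06 0.03] Mz -0.016 Flat 0.01 Fax -0.25 Fz -4.03 yaw -97.07 rad 0.1056 z 0.1630
```

View pics/s_u_c.png

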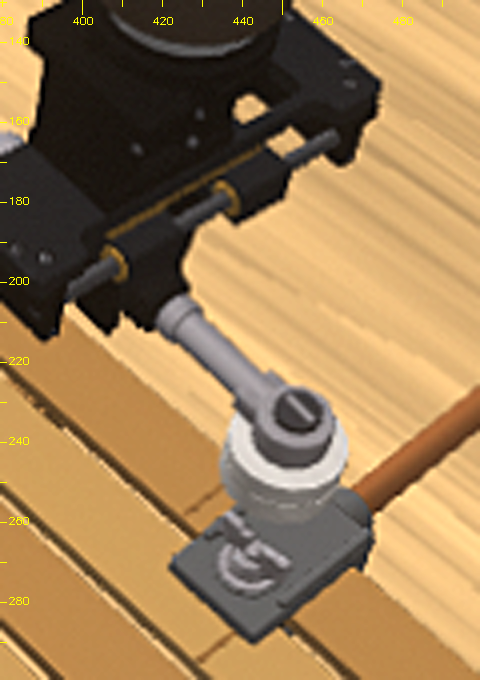

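View pics/d_u_c.png

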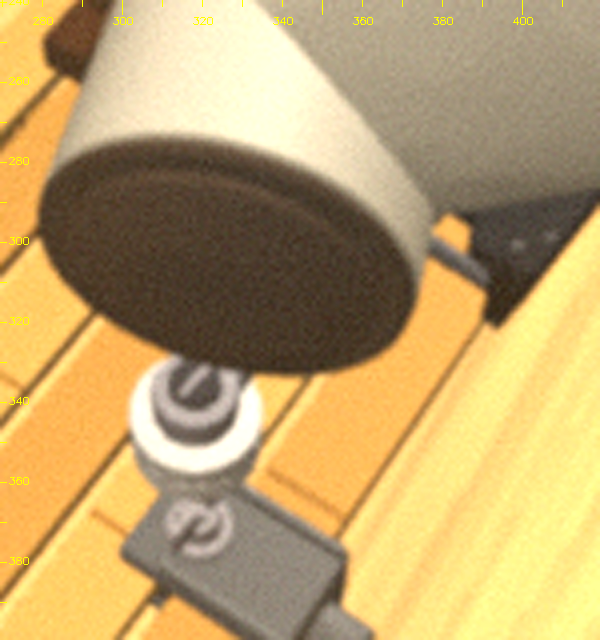

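View pics/w_u.png

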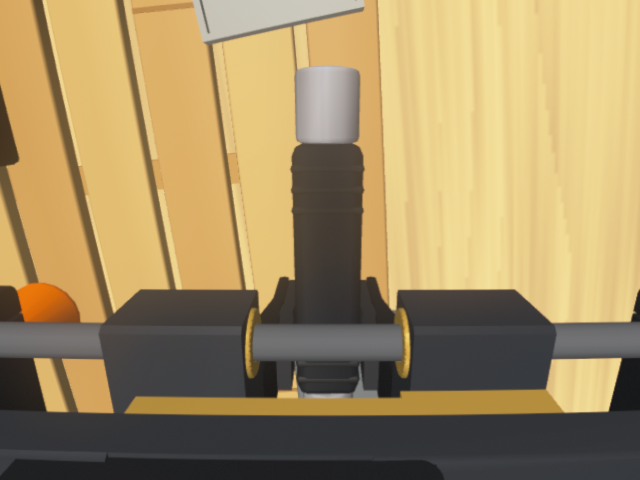

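Run:
```python
from h import *
h,e=tri([(load("s_u"),(380+297/4-.5,130+409/4-.5)),(load("d_u"),(270+197/4-.5,240+386/4-.5))]);q=pickle.load(open("pics/q_up.pkl","rb"));R=np.array(q["ee_rot"]);print("head in tool",R.T@(h-q["tcp_pos"]),e)
gr=cv2.cvtColor(load("w_u")["img"],cv2.COLOR_BGR2GRAY)
for y in (90,120,170,200,230,260,380):
    gx=np.diff(gr[y].astype(int)); l=285+np.argmax(abs(gx[285:310]));rr=345+np.argmax(abs(gx[345:375])); print(y,l,rr,(l+rr)/2,end=' | ')
g=pickle.load(open("pics/q_grasp.pkl","rb")); G=np.array(g["ee_rot"]);print(np.degrees(np.arctan2(G[1,0],G[0,0])))
rows([.5725,-.2820,.16],np.degrees(np.arctan2(G[1,0],G[0,0])))
```

```text
head in tool [-0.10416093  0.00091312 -0.03254701] [np.float64(5.470714315619115e-05), np.float64(5.4707143156270844e-05)]
90 294 359 326.5 | 120 294 358 326.0 | 170 290 363 326.5 | 200 292 361 326.5 | 230 293 361 327.0 | 260 293 360 326.5 | 380 292 358 325.0 | -85.55700853619287
pos [0.5523 0.004  0.162 ] shift/100mm [ 2.814 -0.552  0.02 ] turn/45 [ 0.0031 -0.0006 -0.2556]
```

Wrench hasn't moved in the hand (end cap at the same pixels). Back to the tray.

```bash
python3 -m crank '[[1,[0.2,-0.03,0],[0,0,0]],[1,[0.35,-0.07,0],[0,0,0]],[1,[0.4,-0.08,0],[0,0,0]],[1,[0.4,-0.08,0],[0,0,0]],[1,[0.4,-0.08,0],[0,0,0]],[1,[0.4,-0.08,0],[0,0,0]],[1,[0.4,-0.08,0],[0,0,0]],[1,[0.264,-0.052,0],[0,0,0]]]'>/dev/null; python3 -m crank '[[1,[0,0,0],[0,0,-0.09]],[1,[0,0,0],[0,0,-0.09]],[1,[0,0,0],[0,0,-0.076]],[1,[0,0,0],[0,0,0]],[1,[0,0,0],[0,0,0]],[1,[0,0,0],[0,0,0]]]'
python3 - <<'E'
from h import *
rows([.5725,-.2820,.0785],-85.55)
c=cap('scene','s_r'); crop(c,'s_r_c',235,60,375,225,4); c=cap('side','d_r'); crop(c,'d_r_c',340,120,480,300,4)
E
```

```text
time_s: 18.65
tcp_pos: [0.5732, -0.2817, 0.1627]
ee_rot: [[0.077, -0.997, -0.001], [-0.997, -0.077, 0.0], [-0.0, 0.001, -1.0]]
wrist_force: [0.9, 0.6, -2.9]
gripper_width: 0.273
pos [ 0.5732 -0.2817  0.1627] shift/100mm [0.002 0.007 0.842] turn/45 [ 0.0009  0.0003 -0.0005]
```

View pics/s_r_c.png

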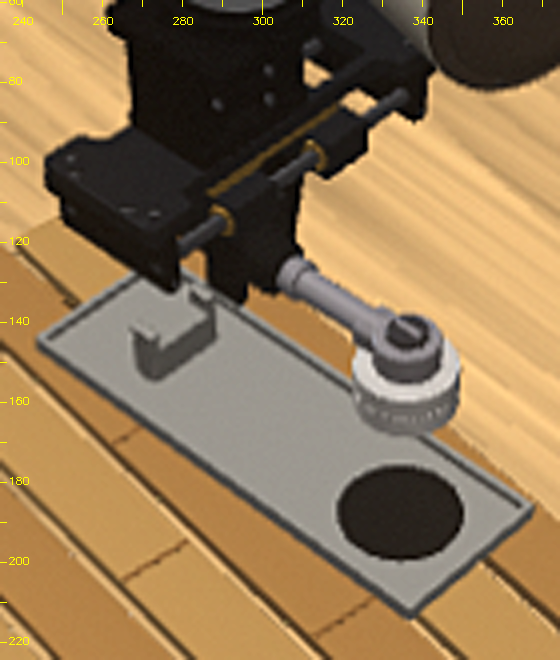

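View pics/d_r_c.png

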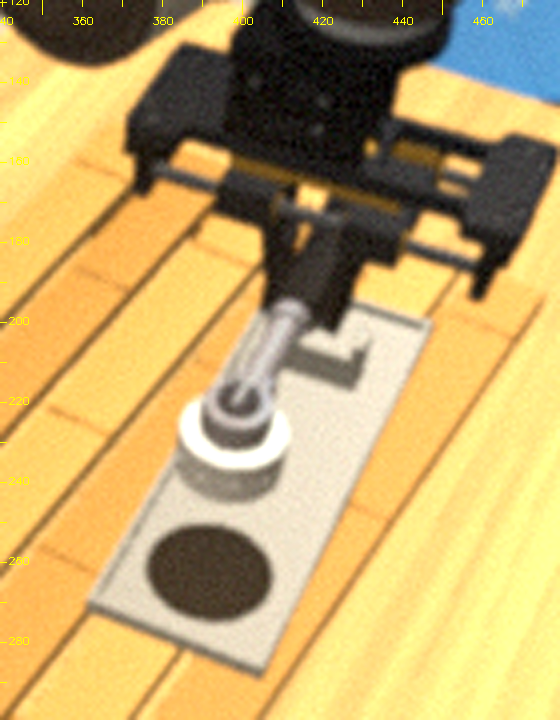

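Run:
```python
from h import *
# head displacement between lift and return by template matching in both views
for a,b,(x0,y0,x1,y1) in (("s_l","s_r",(320,135,355,172)),("d_l","d_r",(380,212,415,250))):
    A=cv2.resize(load(a)["img"][y0:y1,x0:x1],None,fx=8,fy=8,interpolation=cv2.INTER_CUBIC)
    B=cv2.resize(load(b)["img"][y0-8:y1+8,x0-8:x1+8],None,fx=8,fy=8,interpolation=cv2.INTER_CUBIC)
    m=cv2.matchTemplate(B,A,cv2.TM_CCOEFF_NORMED);_,v,_,l=cv2.minMaxLoc(m);print(a,v,l[0]/8-8,l[1]/8-8)
ql=pickle.load(open("pics/q_lift.pkl","rb"));q=r.sense()
for k in("s_l","d_l"):
    c=load(k); f=lambda Q:proj(c,np.array(Q["tcp_pos"])-.1055*np.array(Q["ee_rot"])[:,0]+[0,0,.03])
    print("expected",f(q)-f(ql))
print(q["tcp_pos"])
```

```text
s_l 0.9634032845497131 -0.375 -1.75
d_l 0.9735751748085022 0.0 -1.875
expected [[-0.11452062 -1.46548295]]
expected [[-0.09565502 -1.71118033]]
[ 0.57330702 -0.28174851  0.16296949]
```

Head matches its earlier pose within about 0.3 px. Lowering.

```bash
python3 -m crank '[[1,[0.002,0.007,0.15],[0,0,0]],[1,[0,0,0.25],[0,0,0]],[1,[0,0,0.2],[0,0,0]],[1,[0,0,0.1],[0,0,0]],[1,[0,0,0.08],[0,0,0]],[1,[0,0,0],[0,0,0]],[1,[0,0,0],[0,0,0]]]'; python3 -m crank '[[1,[0,0,0.03],[0,0,0]],[1,[0,0,0.02],[0,0,0]],[1,[0,0,0],[0,0,0]]]';python3 -c "
from h import *
rows([.5725,-.2820,.0785],-85.55)"
```

```text
time_s: 19.45
tcp_pos: [0.5733, -0.2824, 0.086]
ee_rot: [[0.078, -0.997, 0.001], [-0.997, -0.078, -0.001], [0.001, -0.001, -1.0]]
wrist_force: [0.5, 0.0, -3.2]
gripper_width: 0.27
time_s: 19.75
tcp_pos: [0.5726, -0.2821, 0.0802]
ee_rot: [[0.078, -0.997, 0.0], [-0.997, -0.078, 0.0], [-0.0, -0.0, -1.0]]
wrist_force: [-0.7, 0.7, -3.5]
gripper_width: 0.276
pos [ 0.5726 -0.2821  0.0802] shift/100mm [-0.001  0.001  0.017] turn/45 [-0.      0.0001  0.0004]
```

```bash
python3 -m crank '[[1,[0,0,0.01],[0,0,0]],[1,[0,0,0],[0,0,0]]]'; python3 -m crank '[[1,[0,0,0.008],[0,0,0]],[1,[0,0,0],[0,0,0]]]'
```

```text
time_s: 19.95
tcp_pos: [0.5726, -0.2821, 0.0791]
ee_rot: [[0.078, -0.997, -0.0], [-0.997, -0.078, 0.0], [-0.0, 0.0, -1.0]]
wrist_force: [-0.2, 0.0, -3.6]
gripper_width: 0.271
time_s: 20.15
tcp_pos: [0.5728, -0.2822, 0.0786]
ee_rot: [[0.078, -0.997, 0.0], [-0.997, -0.078, -0.0], [0.0, -0.0, -1.0]]
wrist_force: [-1.3, 0.8, -1.9]
gripper_width: 0.271
```

```bash
python3 -m crank '[[1,[0,0,0.005],[0,0,0]],[1,[0,0,0],[0,0,0]]]'; python3 -m crank '[[0.2,[0,0,0],[0,0,0]],[0,[0,0,0],[0,0,0]],[-0.2,[0,0,0],[0,0,0]],[-0.5,[0,0,0],[0,0,0]],[-1,[0,0,0],[0,0,0]],[-1,[0,0,0],[0,0,0]],[-1,[0,0,0],[0,0,0]],[-1,[0,0,0],[0,0,0]]]';python3 -m crank '[[-1,[0,0,0],[0,0,0]],[-1,[0,0,0],[0,0,0]],[-1,[0,0,0],[0,0,0]],[-1,[0,0,0],[0,0,0]],[-1,[0,0,0],[0,0,0]]]'; python3 -c "
from h import *
cap('wrist','w_p')"
```

```text
time_s: 20.35
tcp_pos: [0.5728, -0.2822, 0.0785]
ee_rot: [[0.078, -0.997, 0.0], [-0.997, -0.078, -0.0], [0.0, -0.0, -1.0]]
wrist_force: [-0.5, 1.2, 1.0]
gripper_width: 0.273
time_s: 21.15
tcp_pos: [0.5727, -0.2821, 0.0778]
ee_rot: [[0.078, -0.997, -0.0], [-0.997, -0.078, -0.0], [-0.0, 0.0, -1.0]]
wrist_force: [0.0, -0.2, 0.0]
gripper_width: 0.916
time_s: 21.65
tcp_pos: [0.5726, -0.2821, 0.0778]
ee_rot: [[0.078, -0.997, -0.0], [-0.997, -0.078, 0.0], [-0.0, 0.0, -1.0]]
wrist_force: [0.1, -0.7, 0.1]
gripper_width: 0.997
```

View pics/w_p.png

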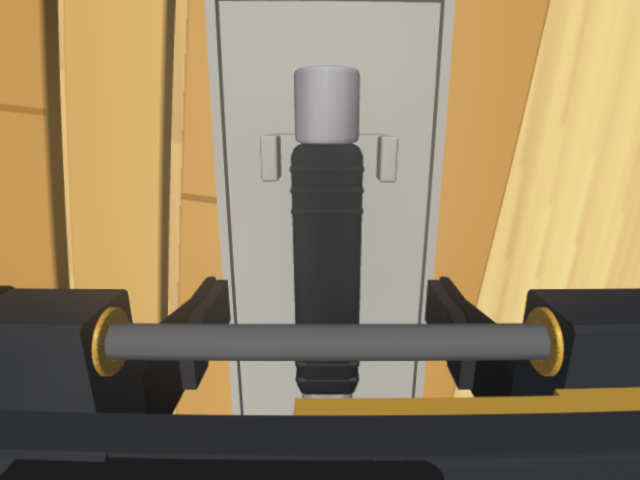

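Wrench is back between the cheeks, about 1.3 mm sideways of where it was (cap centre at column 327, was 330). Withdrawing, then a final look.

```bash
python3 -m crank '[[-1,[0,0,-0.1],[0,0,0]],[-1,[0,0,-0.3],[0,0,0]],[-1,[0,0,-0.4],[0,0,0]],[-1,[0,0,-0.4],[0,0,0]],[-1,[0.4,0,-0.2],[0,0,0]],[-1,[0.4,0,0],[0,0,0]],[-1,[0.4,0.2,0],[0,0,0]],[-1,[0.3,0.3,0],[0,0,0]]]';python3 -m crank '[[-1,[0,0.4,0],[0,0,0]],[-1,[0,0.4,0],[0,0,0]],[-1,[0,0.4,0],[0,0,0]],[-1,[0,0.2,0],[0,0,0]],[-1,[0,0,0],[0,0,0]]]'
python3 - <<'E'
from h import *
c=cap('scene','s_f'); crop(c,'s_f_c',235,95,375,225,5);crop(c,'s_f_n',415,210,520,300,5); d=cap('side','d_f'); crop(d,'d_f_c',355,180,455,295,5)
S=load("s1");D=load("d1")
for a,b,bx in ((S,c,(315,160,360,205)),(S,c,(255,125,310,165)),(D,d,(375,238,412,278)),(D,d,(400,190,432,232)),(S,c,(268,238,305,278)),(S,c,(318,290,355,330)),(S,c,(375,305,440,385))):
    x0,y0,x1,y1=bx
    A=cv2.resize(a["img"][y0:y1,x0:x1],None,fx=8,fy=8,interpolation=cv2.INTER_CUBIC)
    B=cv2.resize(b["img"][y0-6:y1+6,x0-6:x1+6],None,fx=8,fy=8,interpolation=cv2.INTER_CUBIC)
    _,v,_,l=cv2.minMaxLoc(cv2.matchTemplate(B,A,cv2.TM_CCOEFF_NORMED));print(bx,round(v,3),l[0]/8-6,l[1]/8-6)
E
```

```text
time_s: 22.5
tcp_pos: [0.5348, -0.4374, 0.218]
ee_rot: [[0.079, -0.997, 0.001], [-0.997, -0.079, -0.001], [0.001, -0.001, -1.0]]
wrist_force: [-0.4, 0.3, 0.3]
gripper_width: 1.001
time_s: 23.0
tcp_pos: [0.3924, -0.4468, 0.2195]
ee_rot: [[0.075, -0.997, 0.001], [-0.997, -0.075, -0.001], [0.001, -0.001, -1.0]]
wrist_force: [0.7, 0.4, 0.4]
gripper_width: 0.997
(315, 160, 360, 205) 0.98 -0.125 0.125
(255, 125, 310, 165) 0.989 -0.25 0.125
(375, 238, 412, 278) 0.987 -0.375 -0.125
(400, 190, 432, 232) 0.991 -0.5 0.0
(268, 238, 305, 278) 0.999 0.0 0.0
(318, 290, 355, 330) 0.998 0.0 0.0
(375, 305, 440, 385) 0.999 0.0 0.0
```

View pics/s_f_c.png

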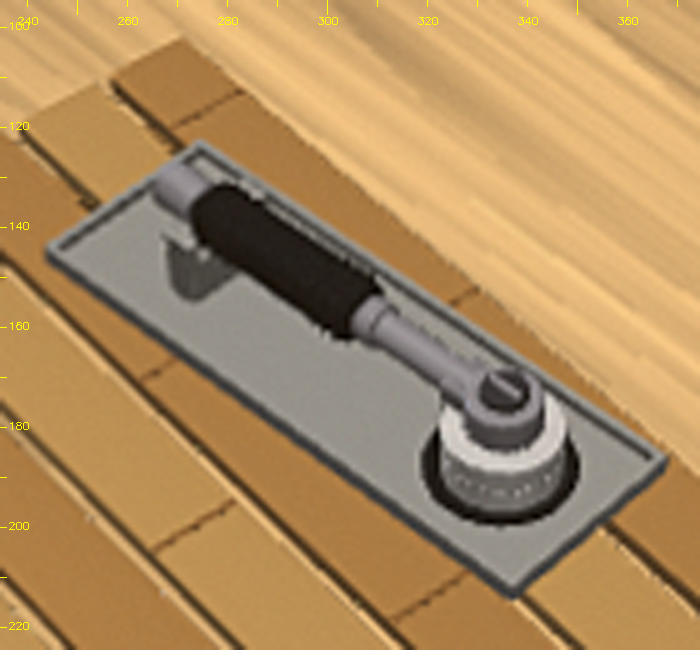

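View pics/s_f_n.png

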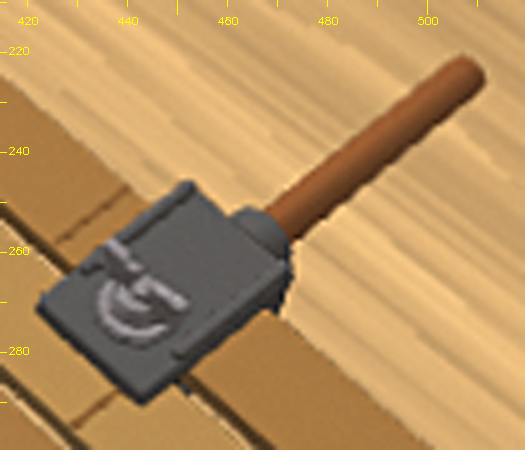

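View pics/s_f.png

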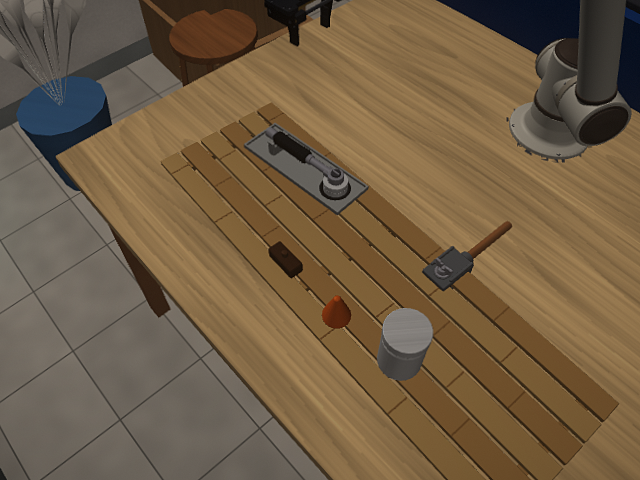

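The wrench lies within about 1 mm of its start pose, the bystanders show zero pixel shift, and nothing is touching. Handing in.

```bash
python3 -c "
from station import r
r.finish_job(); print(r.sense()['time_s'])"
```

```text
the job is handed in; nothing more can be done
the job is handed in; nothing more can be done
```

I tightened the wing nut until the wrench clicked, put the wrench back in its tray, and handed the job in at about 23 s of the 64 s allowed.

- **Tightening:** I set the socket fully down over the nut and turned it clockwise in 2° steps. Torque rose to about 1.04 N m, then fell to about 0.8–0.9 N m. The mark on the spindle stayed still (46.17° and 46.18° in the picture) while the grip moved on 4°, or about 0.07 rad, so I stopped there.
- **Taking the wrench off:** I eased off until the torque was about zero, with brief backward readings of at most 0.11 N m. That is close to sensor noise and far below the nut's turning torque of 0.75 N m or more. I did not measure the nut's angle again after lifting off; the pictures show its ears at the tightened angle.
- **Final checks:** The wrench lies level in its tray with the socket on the pad. The fixed cameras put it within about 0.5 px of where it started; the wrist camera showed it roughly 1.3 mm to one side, well inside the saddle's cheeks. The canister, toggle block and cone show no shift at all, and the gripper was open and clear of everything.

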